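# Load the warming stage, cover it, set and lock its temperature

### The job

Lift the amber cover off the warming stage and lay it flat on the blue mat, then set every sample dish from the steel tray upright and centred on a ring mark of its own lid's colour, so that they stand in neat rows, and seat the cover back fully down on both pins. After that turn the controller's knob until its white pointer stands at the green mark, and only then slide the red lock fully home around it. If a dish gets knocked off its mark, put it right; do not disturb the bottle, the tub and the carton, and leave everything released.

Things in the scene. Friction and masses are not known exactly. Their poses are not given: they have to be found in the camera images.
- blue1: closed sample dish, blue lid: round, 54 mm in diameter, 20 mm high, with an upright blue grip knob 18 mm in diameter, 28 mm tall on the lid's centre (whole height 48 mm). 70 g. Origin: centre of the underside, z up. Starts on a fixed steel tray of 260 x 180 mm (floor 2 mm thick, rim 10 mm high). May be absent (None from the start)
- blue2: closed sample dish, blue lid: round, 54 mm in diameter, 20 mm high, with an upright blue grip knob 18 mm in diameter, 28 mm tall on the lid's centre (whole height 48 mm). 70 g. Origin: centre of the underside, z up. Starts on a fixed steel tray of 260 x 180 mm (floor 2 mm thick, rim 10 mm high). May be absent (None from the start)
- blue3: closed sample dish, blue lid: round, 54 mm in diameter, 20 mm high, with an upright blue grip knob 18 mm in diameter, 28 mm tall on the lid's centre (whole height 48 mm). 70 g. Origin: centre of the underside, z up. Starts on a fixed steel tray of 260 x 180 mm (floor 2 mm thick, rim 10 mm high). May be absent (None from the start)
- yellow1: closed sample dish, yellow lid: round, 54 mm in diameter, 20 mm high, with an upright yellow grip knob 18 mm in diameter, 28 mm tall on the lid's centre (whole height 48 mm). 70 g. Origin: centre of the underside, z up. Starts on a fixed steel tray of 260 x 180 mm (floor 2 mm thick, rim 10 mm high). May be absent (None from the start)
- yellow2: closed sample dish, yellow lid: round, 54 mm in diameter, 20 mm high, with an upright yellow grip knob 18 mm in diameter, 28 mm tall on the lid's centre (whole height 48 mm). 70 g. Origin: centre of the underside, z up. Starts on a fixed steel tray of 260 x 180 mm (floor 2 mm thick, rim 10 mm high). May be absent (None from the start)
- yellow3: closed sample dish, yellow lid: round, 54 mm in diameter, 20 mm high, with an upright yellow grip knob 18 mm in diameter, 28 mm tall on the lid's centre (whole height 48 mm). 70 g. Origin: centre of the underside, z up. Starts on a fixed steel tray of 260 x 180 mm (floor 2 mm thick, rim 10 mm high). May be absent (None from the start)
- blue_mark1 (a point): centre of blue ring mark 1 (61 mm across, flat) on the deck of the warming stage, at the height of the deck's surface (40 mm above the bench); at x -64, y +32 mm in the stage's frame
- blue_mark2 (a point): centre of blue ring mark 2 (61 mm across, flat) on the deck of the warming stage, at the height of the deck's surface (40 mm above the bench); at x 0, y +32 mm in the stage's frame
- blue_mark3 (a point): centre of blue ring mark 3 (61 mm across, flat) on the deck of the warming stage, at the height of the deck's surface (40 mm above the bench); at x 64, y +32 mm in the stage's frame
- yellow_mark1 (a point): centre of yellow ring mark 1 (61 mm across, flat) on the deck of the warming stage, at the height of the deck's surface (40 mm above the bench); at x -64, y -32 mm in the stage's frame
- yellow_mark2 (a point): centre of yellow ring mark 2 (61 mm across, flat) on the deck of the warming stage, at the height of the deck's surface (40 mm above the bench); at x 0, y -32 mm in the stage's frame
- yellow_mark3 (a point): centre of yellow ring mark 3 (61 mm across, flat) on the deck of the warming stage, at the height of the deck's surface (40 mm above the bench); at x 64, y -32 mm in the stage's frame
- stage: warming stage, fixed: white block 250 x 150 mm (x, y), deck 40 mm above the bench, 5 mm lip along the long sides; blue row of 3 marks at y +32, yellow row at y -32 mm. At each end (x = +-113 mm) a grey cheek 12 mm thick, 150 mm wide, top 96 mm above the bench, with a steel pin in the middle of its top: 8 mm in diameter, 16 mm tall, tapered tip. Origin: centre of the underside, on the bench, z up
- cover_seat (a point): point midway between the stage's two pins, at the height of the cheeks' tops (96 mm above the bench): where the cover's origin lies when the cover is seated, its x along the stage's x
- cover: loose amber plate 250 x 150 x 6 mm, 300 g, two square 14 mm holes at x = +-113 mm, y = 0 for the pins (3 mm play each side; either way round fits). In its centre a black grip ridge 14 mm thick (along x), 70 mm long (along y), its top 46 mm above the underside. Origin: centre of the underside. Starts seated on the stage's pins and cheeks
- mat: flat blue mat on the bench (1 mm, no obstacle), 280 x 180 mm (x, y), on which the cover is laid meanwhile, its x along the mat's x; origin at its centre on the bench
- controller: temperature controller, fixed to the bench: grey box 200 x 90 x 50 mm (x, y, z), origin at the centre of its underside. On its top: the knob (axis at x = +55 mm, y = 0) with a white dial, whose green mark lies on the +x side of the knob, and the red lock on the -x side
- knob (a joint): angle of the knob (rad, 0 to 2.8), growing clockwise seen from above; stays where it is left (friction 0.05 N m). Its grip bar, 50 mm long, 12 mm thick, has a white-marked end, the pointer, at (1.40 - value) rad counter-clockwise from the controller's +x: at 1.40 it points at the green mark and the bar lies along the controller's x
- knob_grip (a point): on the knob's axis, 33 mm above the box (83 mm above the bench), 7 mm below the top of the grip bar: TCP point for gripping the bar from above. Under the bar is a round skirt 54 mm in diameter, 10 mm high
- lock (a joint): travel of the red lock (m), 0 = drawn back, 0.070 = fully home, at its stop; it slides along the controller's +x, needs about 2 N, stays where it is left. A fork: block 40 x 42 mm with two prongs 18 mm apart that go either side of the knob's bar, 12 to 24 mm above the box, and a grip ridge on the block
- lock_grip (a point): on the lock, moves with it: in its red grip ridge (30 mm long along the controller's x, 14 mm thick along y), 7 mm below the ridge's top, which is 54 mm above the box; TCP point for gripping the ridge from above
- spray: bystander: clear round bottle with a yellow cap, 66 mm in diameter, 170 mm tall; origin at the centre of its underside
- sharps: bystander: yellow round tub, 90 mm in diameter, 140 mm tall; origin at the centre of its underside
- wipes: bystander: green carton 100 x 200 x 80 mm (x, y, z); origin at the centre of its underside
There are look-alikes about, which are no part of the job. Leave any pink or turquoise look-alike of the yellow3 alone.

How it is judged:
On the way, in this order (a step that is already met when the one before it is completed fails the run):
1. the cover lies flat on the mat, released (height (world z) of cover below 0.01 m and angle between cover's own z axis and vertical below 0.06 rad and horizontal distance between cover and mat below 0.06 m and contact force between cover and the fingers below 0.1 N), for 0.2 s.
2. every dish present stands upright on a mark of its colour ((distance between blue1 and blue_mark1 below 0.012 m or distance between blue1 and blue_mark2 below 0.012 m or distance between blue1 and blue_mark3 below 0.012 m) and angle between each of blue1, blue2, blue3, yellow1, yellow2, yellow3's own z axis and vertical below 0.1 rad and linear speed of each of blue1, blue2, blue3, yellow1, yellow2, yellow3 below 0.02 m/s and (distance between blue2 and blue_mark1 below 0.012 m or distance between blue2 and blue_mark2 below 0.012 m or distance between blue2 and blue_mark3 below 0.012 m) and (distance between blue3 and blue_mark1 below 0.012 m or distance between blue3 and blue_mark2 below 0.012 m or distance between blue3 and blue_mark3 below 0.012 m) and (distance between yellow1 and yellow_mark1 below 0.012 m or distance between yellow1 and yellow_mark2 below 0.012 m or distance between yellow1 and yellow_mark3 below 0.012 m) and (distance between yellow2 and yellow_mark1 below 0.012 m or distance between yellow2 and yellow_mark2 below 0.012 m or distance between yellow2 and yellow_mark3 below 0.012 m) and (distance between yellow3 and yellow_mark1 below 0.012 m or distance between yellow3 and yellow_mark2 below 0.012 m or distance between yellow3 and yellow_mark3 below 0.012 m)), for 0.2 s.
3. the cover is seated again on both pins (distance between cover and cover_seat below 0.008 m and z of cover in the frame of stage below 0.099 m and angle between cover's own z axis and vertical below 0.03 rad and angle between the x axis of cover and the x axis of stage, either way round below 0.06 rad and linear speed of cover below 0.02 m/s), for 0.2 s.
4. the knob's pointer is at the green mark (value of joint knob between 1.28 and 1.52 rad), for 0.2 s.
5. the lock is home (value of joint lock above 0.063 m), for 0.2 s.
At the end, for the whole second after the job is handed in: every dish present stands upright on the deck within 12 mm of the centre of a mark of its lid's colour; the cover rests flat on both cheeks, over both pins (within 3 mm of height); the knob reads 1.40 +-0.12 rad; the lock is within 7 mm of its stop; all at rest and released (all of step 2 and all of step 3 and all of step 4 and value of joint lock above 0.063 m); the robot touches nothing.
It fails at once if the lock is slid while the knob is not at its mark (value of joint lock above 0.03 m and not (value of joint knob between 1.28 and 1.52 rad)).
It fails at once if the bottle is pushed aside by more than 30 mm (distance of spray from where it was at the start of the episode above 0.03 m).
It fails at once if the tub is pushed aside by more than 30 mm (distance of sharps from where it was at the start of the episode above 0.03 m).
It fails at once if the carton is pushed aside by more than 30 mm (distance of wipes from where it was at the start of the episode above 0.03 m).
Of blue1, blue2, blue3, yellow1, yellow2, yellow3 only 4 to 5 are there at a start; the rules pass over those that are not, and their reading is None.
At some moment in a run one of blue1, blue2, blue3, yellow1, yellow2, yellow3 may be knocked a few centimetres aside while the robot is not near it.
Once in a run the grip may slacken for a moment while it holds something.
It also fails if it takes over 210 s, if anything falls off the work surface, if the arm or the gripper's body presses on something with over 40 N, if the wrist force passes 120 N, or if a joint passes its speed limit or range.

### The arm

A 7-joint arm with a two-finger parallel gripper is mounted at the origin on the work surface. World frame = base frame: x ahead of the robot, y to its left, z up, the work surface at z = 0. Lengths are in m, angles in rad, forces in N, time in s.
With the tool pointing down it reaches from about 0.4 to 0.85 m from the base axis. Payload 4.5 kg.
Tool frame: the origin (TCP) lies between the finger pads, 19 mm behind the fingertips; this is the grasp point; z points along the fingers, x is the direction in which the jaws open and shut, and the axes are right-handed (so a half turn about z gives the same grasp; the last joint's range is limited). The gripper opens to 88 mm and grips with 3 to 60 N. Pads are 18 mm wide; open, the fingers measure 123 mm over their backs; the gripper's body (75 mm by 187 mm) begins 45 mm behind the grasp point.
Start: joints at [-1.08, 0.689, -0.195, 1.565, 0.157, 0.902, -0.215], TCP at [0.276, 0.561, 0.257] pointing down, gripper open.
Joint ranges: [-3.01, 3.01], [-0.46, 2.08], [-1.47, 1.51], [0.13, 2.56], [-1, 4.14], [0.04, 2.09], [-2.66, 2.66]. Speed limits (rad/s): [2.57, 2.57, 3.14, 3.14, 3.14, 3.14, 3.14].

### API

Orientations are given as a unit quaternion [x, y, z, w].
In Python, from plant import r gives the robot as it stands. The module is installed in compiled form; this text tells all that it offers.
- The arm moves only by the shell command python3 -m jog 'ROWS' [FORCE]. ROWS is JSON, a list of rows, each a list of 5 numbers: the shift along the tool's x, y, z in units of 1 m (1.0 is 1 m), then the turn about the tool's z in units of 360 degrees (1.0 is 360 degrees), then the closure, from 0 (fully open) to 1 (shut). In form: [[dx, dy, dz, yaw, fingers], ...]. A call has 1 to 20 rows; each row shifts and turns the commanded pose from where the row before left it, along the tool's axes as they then stand; what a row does not reach is not made up. A row lasts 1/10 s, in which the tool goes at most 50 mm and 8.59 degrees, less where a joint would pass 70% of its speed; a pose out of reach is approached as far as the arm can. A call with a number of a shift or a turn outside -1 to 1 is refused whole. A call with a gripper value outside its range is refused whole. The fingers move at their own pace and stop on an object; FORCE is the grip in N (left out, the last holds). Time passes only in rows, so rows that do not move let the fingers close. It gives the time, the measured TCP pose, the force and the opening at its end, in the units of the state.
- r.get_state(): the state, without advancing time (a new reading comes with each control period).
- r.snapshot(name): name is "scene" or "top" or "wrist"; returns the picture (480x640x3 uint8, red, green, blue); there is no depth.
- r.get_calibration(name): a dict with "mtx" (3x3 intrinsics, pixels), "R" (3x3) and "t" (3): a world point X has camera coordinates R X + t. Camera axes: x right, y down, z forward; pixel columns grow to the right and rows downward; lengths in m; the calibration is good to about 2 mm. A picture is of the moment at which its call begins: read the wrist's pose just before it. get_calibration takes no time and is no camera call; for the wrist camera it gives the pose at the moment of the call.
- r.finish_job(): hands the job in, once; it reports no verdict.
Trained networks look in the newest picture that a camera, given by its name, has taken for a name from the list of things; names that differ only in an ending like _2 or _b are one class to them, and where a whole thing is asked for, a point or a joint stands for the part that bears it (a point fixed in the world has none). Each returns a list of dicts, best first, with "score" (0 to 1); they miss things now and then, are a little off and sometimes report something else, mostly with a low value. They report only what shows in the picture. A call takes as long as a camera call. They do not tell look-alikes from the thing itself.
- r.cut_out(thing, camera): "pixels" (480x640 bool, what is visible of it) and "rect" ([left, top, right, bottom] in pixels, round what is visible of it).
The state is a dict: "clock": time; "q": joint angles; "qd": joint speeds; "joint_torque": joint torques, N m; "tool_pos": TCP position; "eef_rot": TCP orientation; "contact_force": force on the tool from outside, world axes, zero at the start; "moment": the same for the moment, N m; "opening": opening from 0.0 (shut) to 1.0 (fully open).
Only numpy, scipy, OpenCV 4.12 (cv2) and the standard library are available. Lean on these libraries where they do the work, as an engineer would, in place of code of your own. Each camera call takes 0.05 s, during which the arm holds its last target.

## Working session

There is one attempt and no reset: what is moved stays moved. The work goes in short steps, Python scripts to look and compute and a shell command to move; the robot and the scene stay as the last step left them, time stands still between calls to the robot, and variables do not carry over. Pictures are saved under pics/ and viewed, and the job is handed in when it is done.

```bash
mkdir -p pics; ls
cat > h.py <<'E'
import numpy as np, cv2
from plant import r
def snap(n,f):
    im=r.snapshot(n); cv2.imwrite('pics/'+f,im[:,:,::-1]); return im
E
python3 - <<'E'
from h import *
s=r.get_state(); print(s)
for n in ['scene','top','wrist']:
    snap(n,n+'0.png'); c=r.get_calibration(n); print(n,c)
E
```

```text
pics
{'clock': 0.0, 'q': array([-1.08021909,  0.68995804, -0.19451459,  1.5663443 ,  0.15733151,
        0.90253296, -0.21510221]), 'qd': array([-0.00041292, -0.00225993,  0.00108603,  0.00043641,  0.0010364 ,
       -0.00128102, -0.00017572]), 'joint_torque': array([-5.97078324e-04, -5.27569556e+01, -1.26693103e+00, -1.53432727e+01,
       -5.26281714e-02,  6.85864637e-03,  1.73814083e-04]), 'tool_pos': array([0.27544476, 0.56035444, 0.25662616]), 'eef_rot': array([ 8.48812420e-01,  5.28693316e-01, -7.37049735e-04,  5.56765956e-04]), 'contact_force': array([0.09679022, 0.34533342, 0.26165012]), 'moment': array([ 0.01460125, -0.0531255 ,  0.02955133]), 'opening': 1.000785616310119}
scene {'mtx': array([[511.21001677,   0.        , 320.83070672],
       [  0.        , 511.21001677, 238.82574677],
       [  0.        ,   0.        ,   1.        ]]), 'R': array([[ 0.84210163,  0.53893407,  0.02036947],
       [ 0.33781627, -0.49765406, -0.7988871 ],
       [-0.42041053,  0.67962527, -0.60113599]]), 't': array([-0.4685109 , -0.15070104,  1.60904607])}
top {'mtx': array([[448.1183601 ,   0.        , 318.97861766],
       [  0.        , 448.1183601 , 240.59142105],
       [  0.        ,   0.        ,   1.        ]]), 'R': array([[ 0.01554801, -0.99960754, -0.02330283],
       [-0.98872886, -0.01189964, -0.14924356],
       [ 0.14890769,  0.02536062, -0.98852584]]), 't': array([-0.03903372,  0.61243354,  0.89010247])}
wrist {'mtx': array([[382.60538124,   0.        , 320.0348132 ],
       [  0.        , 382.60538124, 240.21184149],
       [  0.        ,   0.        ,   1.        ]]), 'R': array([[ 0.44120419,  0.89740424, -0.00212149],
       [ 0.86770115, -0.42599523,  0.25616943],
       [ 0.22898378, -0.11486385, -0.96662957]]), 't': array([-0.62381963, -0.03508223,  0.38891475])}
```

View pics/scene0.png

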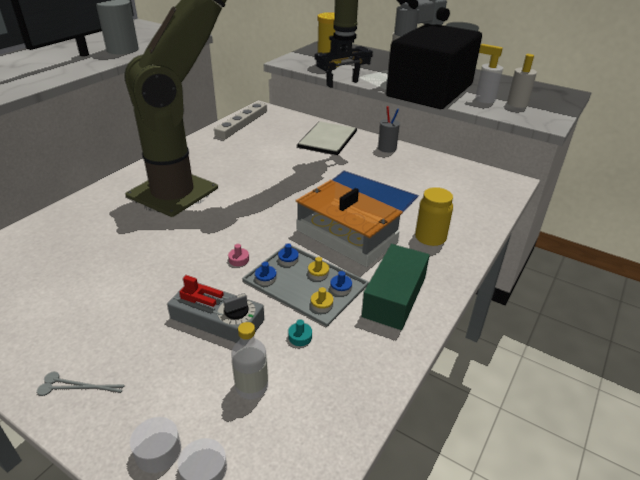

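View pics/top0.png

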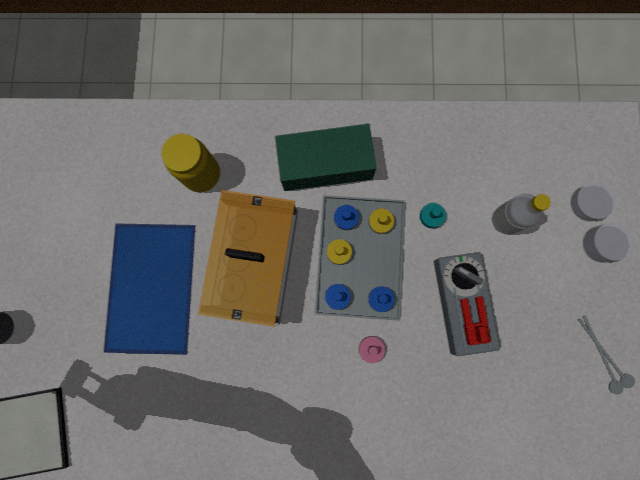

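View pics/wrist0.png

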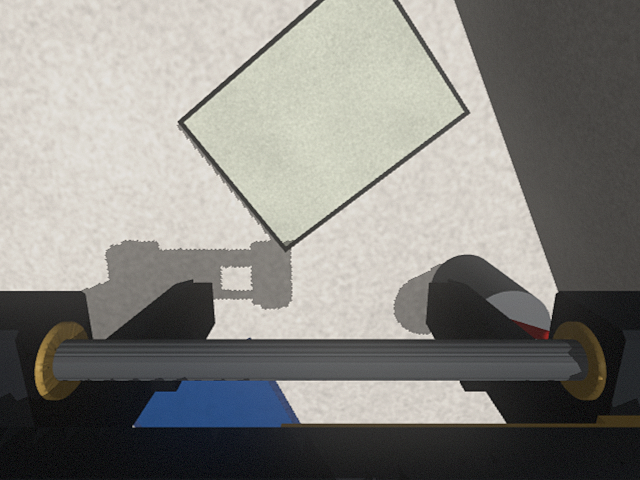

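```bash
cat >> h.py <<'E'
def unproj(cam,px,z,c=None):
    c=c or r.get_calibration(cam); px=np.atleast_2d(np.asarray(px,float))
    d=np.c_[px,np.ones(len(px))]@np.linalg.inv(c['mtx']).T@c['R']
    o=-c['R'].T@c['t']
    return (o+d*((z-o[2])/d[:,2])[:,None])[:,:2]
def proj(cam,X,c=None):
    c=c or r.get_calibration(cam); X=np.atleast_2d(X)
    p=(X@c['R'].T+c['t'])@c['mtx'].T; return p[:,:2]/p[:,2:]
def rectfit(cam,mask,z,c=None):
    cs,_=cv2.findContours(mask.astype(np.uint8),cv2.RETR_EXTERNAL,cv2.CHAIN_APPROX_NONE)
    k=max(cs,key=cv2.contourArea)[:,0,:]
    w=unproj(cam,k,z,c)
    return cv2.minAreaRect((w*1000).astype(np.float32))
def tooldelta(target):
    """world displacement to target -> tool axes"""
    from scipy.spatial.transform import Rotation as R
    s=r.get_state(); return R.from_quat(s['eef_rot']).inv().apply(np.asarray(target)-s['tool_pos'])
def toolyaw():
    from scipy.spatial.transform import Rotation as R
    m=R.from_quat(r.get_state()['eef_rot']).as_matrix(); return np.degrees(np.arctan2(m[1,0],m[0,0]))
E
python3 - <<'E'
from h import *
print(r.get_state()['clock'], toolyaw())
r.snapshot('top')
for n,z in [('cover',.102),('mat',0.001),('controller',.05),('stage',.04),('wipes',.08)]:
    for o in r.cut_out(n,'top')[:2]: print(n,round(o['score'],2),o['rect'],rectfit('top',o['pixels'],z), o['pixels'].sum())
for n in ['blue1','yellow1','blue2','knob','lock','spray','sharps']:
    for o in r.cut_out(n,'top'):
        l,t,rr,b=o['rect']; print(n,round(o['score'],2),o['rect'],unproj('top',[(l+rr)/2,(t+b)/2],.02))
print(r.get_state()['clock'])
E
```

```text
0.15 63.83399632643066
cover 0.93 [194.2, 187.3, 292.6, 329.0] ((572.3020629882812, 109.52290344238281), (153.57704162597656, 252.99671936035156), 82.45762634277344) 9822
cover 0.7 [433.4, 251.8, 498.6, 354.9] ((487.4404296875, -312.59796142578125), (190.58505249023438, 96.3698501586914), 8.920734405517578) 4999
mat 0.55 [103.4, 221.2, 194.8, 356.2] ((513.2327880859375, 336.6759948730469), (186.4815216064453, 288.0029602050781), 89.43297576904297) 10856
controller 0.96 [431.4, 251.8, 494.3, 358.6] ((488.62200927734375, -328.26141357421875), (201.2230224609375, 101.06696319580078), 9.23534870147705) 4942
stage 0.68 [233.6, 198.7, 298.0, 325.0] ((562.5147705078125, 36.913414001464844), (12.158916473388672, 247.60739135742188), 82.75717163085938) 618
stage 0.4 [460.5, 294.9, 489.2, 346.7] ((454.4749755859375, -346.9759826660156), (94.85033416748047, 50.14190673828125), 7.9912333488464355) 960
wipes 0.78 [274.0, 121.3, 374.2, 190.1] ((783.5308837890625, -41.681297302246094), (124.40803527832031, 200.80947875976562), 8.453466415405273) 5426
wipes 0.3 [324.8, 237.3, 356.1, 263.1] ((586.210
[... 893 characters left out ...]
 0.68055333 -0.46282304]]
knob 0.68 [272.6, 123.7, 376.2, 190.0] [[ 0.8037966  -0.03898308]]
knob 0.63 [449.9, 261.6, 484.9, 290.0] [[ 0.54560418 -0.34343862]]
lock 0.61 [458.8, 298.9, 489.5, 345.6] [[ 0.44957017 -0.35409299]]
lock 0.42 [237.6, 198.4, 297.9, 326.9] [[0.56780911 0.0787494 ]]
spray 0.87 [493.2, 194.2, 553.5, 235.7] [[ 0.67753502 -0.46669183]]
spray 0.48 [232.3, 194.8, 298.1, 326.2] [[0.57234804 0.08436547]]
sharps 0.97 [163.3, 133.4, 218.1, 194.3] [[0.78543284 0.25730297]]
sharps 0.48 [493.2, 193.7, 551.4, 236.2] [[ 0.6775113  -0.46446735]]
sharps 0.27 [103.0, 224.8, 197.0, 357.4] [[0.50373269 0.32807236]]
sharps 0.2 [457.5, 298.0, 489.7, 344.6] [[ 0.4514908  -0.35303133]]
0.8
```

Run:
```python
from h import *
im=cv2.cvtColor(cv2.imread('pics/top0.png'),cv2.COLOR_BGR2HSV)
H,S,V=im[...,0],im[...,1],im[...,2]
def big(m):
    m=cv2.morphologyEx(m.astype(np.uint8),cv2.MORPH_CLOSE,np.ones((7,7))); n,l,st,_=cv2.connectedComponentsWithStats(m)
    k=1+st[1:,4].argmax(); print(st[k]); return l==k
box=np.zeros(H.shape,bool); box[180:340,190:305]=1
print('cover',rectfit('top',big((H>8)&(H<25)&(S>120)&box),.102))
print('mat',rectfit('top',big((H>100)&(H<125)&(S>120)&(np.arange(640)[None]<200)),.001))
b=im.copy(); crop=cv2.imread('pics/top0.png')[180:370,190:510]; cv2.imwrite('pics/top0c.png',cv2.resize(crop,None,fx=2.5,fy=2.5,interpolation=cv2.INTER_CUBIC))
```

```text
[ 199  190   96  136 9351]
cover ((572.077392578125, 108.10517883300781), (150.5671844482422, 249.32382202148438), 82.24739837646484)
[  104   224    91   130 10329]
mat ((512.487060546875, 336.3324279785156), (177.52427673339844, 277.18841552734375), 89.55261993408203)
```

View pics/top0c.png

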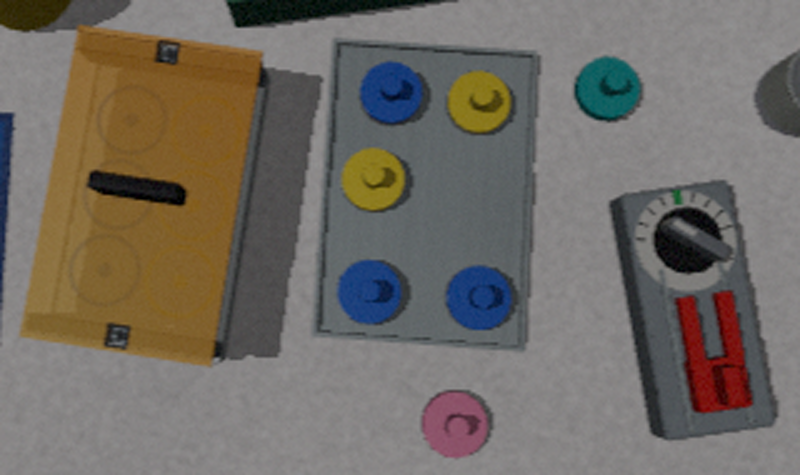

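Possible confusions:
- **Cover:** the orange plate with the black ridge at (244,255). The detector's second hit, at (465,303), is the grey controller.
- **Blue dishes:** (347,217), (338,297) and (382,299).
- **Yellow dishes:** (381,221) and (340,252). The turquoise one at (433,215) and the pink one at (372,349) are look-alikes outside the tray, so I leave them. The yellow tub at (190,163) isn't a dish.

The crop shows the cover and its ridge clearly. The blue ring marks are under its left (+y) half.

Run:
```python
from h import *
print(tooldelta([.572,.108,.22]), toolyaw()+7.75, (toolyaw()+7.75)/360)
c=r.get_calibration('top')
for n,p in dict(ridge_a=[227,251],ridge_b=[262,259]).items(): print(n,unproj('top',p,.142))
```

```text
[-0.27581504  0.46575205  0.03740761] 71.57808504954201 0.19882801402650557
ridge_a [[0.57659653 0.13890928]]
ridge_b [[0.56240074 0.07264161]]
```

```bash
python3 -m jog '[[-0.02,0.03,0.003,0,0],[-0.023,0.039,0.003,0,0],[-0.023,0.039,0.003,0,0],[-0.023,0.039,0.003,0,0],[-0.023,0.039,0.003,0,0],[-0.023,0.039,0.003,0,0],[-0.023,0.039,0.003,0,0],[-0.023,0.039,0.003,0,0],[-0.023,0.039,0.003,0,0],[-0.023,0.039,0.003,0,0],[-0.023,0.039,0.003,0,0],[-0.023,0.039,0.003,0,0],[-0.003,0.008,0.001,0,0]]'
python3 -m jog '[[0,0,0,0.0221,0],[0,0,0,0.0221,0],[0,0,0,0.0221,0],[0,0,0,0.0221,0],[0,0,0,0.0221,0],[0,0,0,0.0221,0],[0,0,0,0.0221,0],[0,0,0,0.0221,0],[0,0,0,0.0221,0],[0,0,0,0,0]]'
python3 - <<'E'
from h import *
s=r.get_state();print(s['clock'],s['tool_pos'],s['q'],toolyaw(),tooldelta([.572,.108,.13])); snap('wrist','w1.png')
E
```

```text
clock: 2.1
tool_pos: [0.5759, 0.0997, 0.2199]
eef_rot: [0.851, 0.524, -0.0, 0.002]
contact_force: [-0.2, -1.0, -0.4]
opening: 0.998
clock: 3.1
tool_pos: [0.5729, 0.1082, 0.2205]
eef_rot: [0.998, -0.067, 0.0, -0.0]
contact_force: [0.6, -0.2, -0.0]
opening: 1.003
3.1 [0.5728753  0.10820717 0.22045061] [-0.32850317  0.68056895  0.10773797  1.7445982  -0.10262366  0.72174325
 -0.30251933] -7.736287991057209 [-0.0008504   0.00032968  0.09045049]
```

View pics/w1.png

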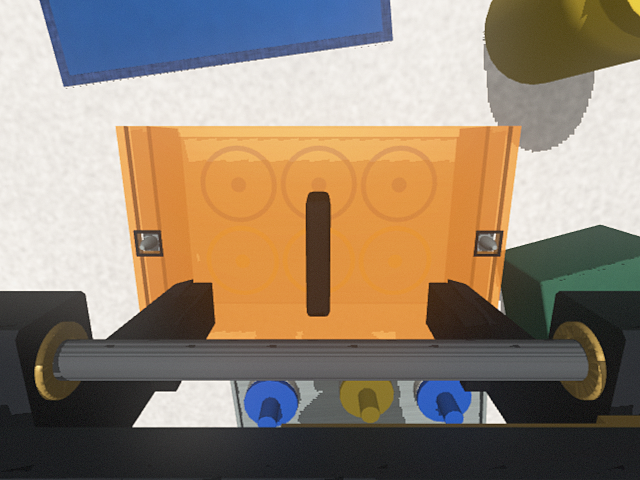

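The wrist view shows the ridge upright at (318,253), the pin holes at (149,243) and (488,243), and the blue rings on the mat side. The alignment looks right.

```bash
python3 - <<'E'
from h import *
w=unproj('wrist',[[149,243],[488,243],[318,193],[318,315],[121,127],[518,127]],.102);print(w.round(4),w[:2].mean(0)); d=w[1]-w[0];print(np.linalg.norm(d),np.degrees(np.arctan2(d[1],d[0])))
print(unproj('wrist',[[318,193],[318,315]],.142), unproj('wrist',[[238,184],[318,184],[398,184]],.04))
E
python3 -m jog '[[0,0,0.03,0,0],[0,0,0.03,0,0],[-0.001,0,0.025,0,0],[0,0,0.005,0,0],[0,0,0,0,0]]' 40
```

```text
[[0.4598 0.1214]
 [0.6831 0.0918]
 [0.5755 0.1396]
 [0.5641 0.0549]
 [0.4609 0.1959]
 [0.7028 0.1637]] [0.57141688 0.10660723]
0.22523225448320702 -7.5732022020053265
[[0.57642378 0.14505698]
 [0.56690505 0.07415793]] [[0.51162208 0.14680782]
 [0.57502905 0.13838077]
 [0.63844389 0.12995266]]
clock: 3.65
tool_pos: [0.5717, 0.1075, 0.13]
eef_rot: [0.998, -0.067, -0.001, -0.0]
contact_force: [-0.6, 0.2, -0.4]
opening: 1.001
```

```bash
python3 -m jog '[[0,0,0,0,1],[0,0,0,0,1],[0,0,0,0,1],[0,0,0,0,1],[0,0,0,0,1],[0,0,0,0,1],[0,0,0,0,1]]' 45
python3 -m jog '[[0,0,-0.01,0,1],[0,0,-0.02,0,1],[0,0,-0.03,0,1],[0,0,-0.03,0,1],[0,0,-0.02,0,1],[0,0,0,0,1]]'
python3 - <<'E'
from h import *
print(tooldelta([.5125,.336,.036]),(toolyaw()+.45)/360)
E
```

```text
clock: 4.35
tool_pos: [0.5721, 0.1074, 0.1304]
eef_rot: [0.998, -0.068, 0.0, -0.0]
contact_force: [-0.3, -0.1, 0.2]
opening: 0.391
clock: 4.95
tool_pos: [0.574, 0.1076, 0.244]
eef_rot: [0.998, -0.068, 0.003, -0.001]
contact_force: [-0.2, -0.7, 0.5]
opening: 0.007
[-0.09322819 -0.21740766  0.2079049 ] -0.020389067160829107
```

The fingers hadn't finished closing when I lifted, so the grip missed. I'll check the cover is undisturbed, reopen and retry with a longer close.

```bash
python3 -m jog '[[0,0,0,0,0],[0,0,0,0,0],[0,0,0,0,0],[0,0,0,0,0],[0,0,0,0,0],[0,0,0,0,0],[0,0,0,0,0]]'
python3 - <<'E'
from h import *
snap('wrist','w2.png')
s=r.get_state();print(s['opening'],s['tool_pos'],tooldelta([.572,.1075,.13]),toolyaw())
E
```

```text
clock: 5.65
tool_pos: [0.572, 0.1074, 0.2403]
eef_rot: [0.998, -0.068, -0.0, 0.0]
contact_force: [-0.7, -0.3, 0.7]
opening: 0.614
0.6649300602486922 [0.57202661 0.10739506 0.24034323] [-2.48282470e-05 -9.98572536e-05  1.10343233e-01] -7.774254945653603
```

View pics/w2.png

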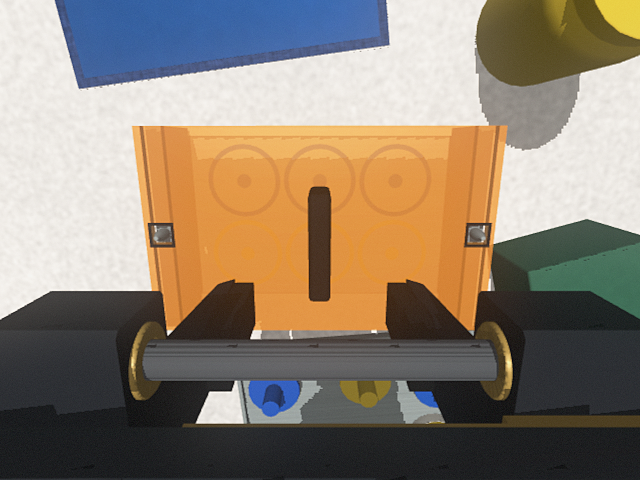

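The cover is still seated: holes at (162,235) and (477,235), both over their pins. I'll go down again half-open and wait for the grip.

```bash
python3 -m jog '[[0,0,0.03,0,0.4],[0,0,0.04,0,0.4],[0,0,0.03,0,0.4],[0,0,0.01,0,0.4],[0,0,0,0,1],[0,0,0,0,1],[0,0,0,0,1],[0,0,0,0,1],[0,0,0,0,1],[0,0,0,0,1],[0,0,0,0,1],[0,0,0,0,1],[0,0,0,0,1],[0,0,0,0,1]]' 45
python3 -m jog '[[0,0,-0.01,0,1],[0,0,-0.02,0,1]]'
```

```text
clock: 7.1
tool_pos: [0.5722, 0.1076, 0.1313]
eef_rot: [0.998, -0.068, 0.0, -0.0]
contact_force: [-1.1, -0.1, 5.7]
opening: 0.156
clock: 7.3
tool_pos: [0.5707, 0.1072, 0.1596]
eef_rot: [0.998, -0.068, -0.002, 0.001]
contact_force: [-0.2, -0.2, -1.5]
opening: 0.157
```

```bash
python3 -m jog '[[0,0,-0.02,0,1],[0,0,-0.02,0,1],[0,0,0,0,1]]'
python3 - <<'E'
from h import *
snap('wrist','w3.png')
s=r.get_state();print(s['contact_force'],s['opening'],s['tool_pos'],tooldelta([.5125,.336,.037]),toolyaw(),(toolyaw()+.45)/360)
E
```

```text
clock: 7.6
tool_pos: [0.5737, 0.1076, 0.203]
eef_rot: [0.998, -0.068, 0.003, -0.001]
contact_force: [1.1, -0.5, -2.7]
opening: 0.154
[-0.16175823 -0.38233748 -3.76023253] 0.14912462745230595 [0.57273507 0.10749356 0.20140082] [-0.09100513 -0.21810247  0.16437903] -7.777559049007854 -0.02035433069168848
```

View pics/w3.png

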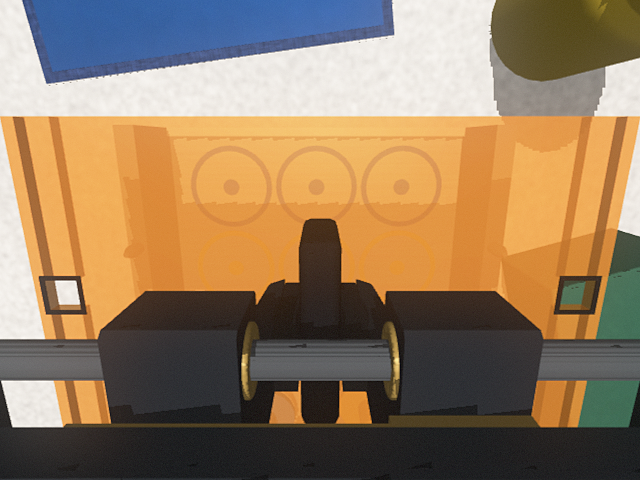

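The cover hangs level from the grip, with its holes free at (62,295) and (578,295). Next I carry it to the mat.

```bash
python3 -m jog '[[-0.007,-0.018,0,0,1],[-0.012,-0.03,0,0,1],[-0.012,-0.03,0,0,1],[-0.012,-0.03,0,0,1],[-0.012,-0.03,0,0,1],[-0.012,-0.03,0,0,1],[-0.012,-0.025,0,0,1],[-0.008,-0.015,0,0,1],[-0.004,-0.01,0,0,1],[0,0,0,-0.01,1],[0,0,0,-0.01,1],[0,0,0.03,0,1],[0,0,0.04,0,1],[0,0,0.04,0,1],[0,0,0,0,1]]'
python3 - <<'E'
from h import *
s=r.get_state();print(s['contact_force'],s['opening'],tooldelta([.5125,.336,.037]),toolyaw())
snap('top','t4.png')
E
```

```text
clock: 9.15
tool_pos: [0.5083, 0.3318, 0.0852]
eef_rot: [1.0, -0.006, -0.005, 0.004]
contact_force: [-1.8, -1.0, -2.6]
opening: 0.154
[-1.79515137 -1.01630141 -2.62513408] 0.15360681892368874 [ 0.0046165  -0.00459861  0.04815027] -0.6706106375355351
```

View pics/t4.png

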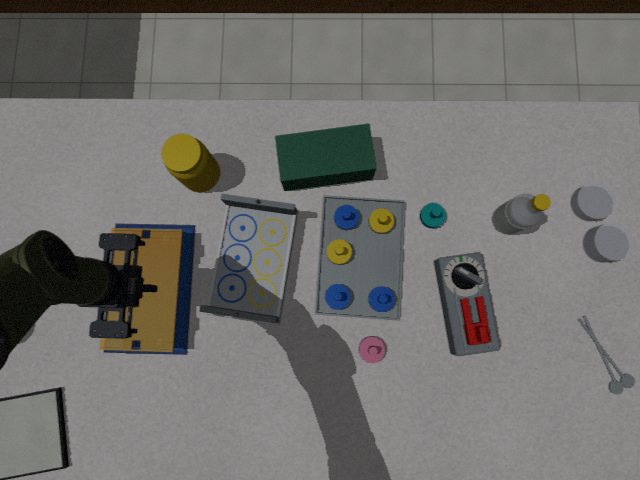

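The cover is over the mat, and the marks are uncovered: blue row on the left, yellow on the right. Lowering it.

```bash
python3 -m jog '[[0.003,-0.003,0.02,0,1],[0,0,0.015,0,1],[0,0,0.006,0,1],[0,0,0.004,0,1],[0,0,0.002,0,1],[0,0,0,0,1]]'
```

```text
clock: 9.8
tool_pos: [0.5146, 0.3387, 0.0439]
eef_rot: [1.0, -0.005, 0.0, -0.0]
contact_force: [-0.1, -0.1, -1.9]
opening: 0.158
```

```bash
python3 -m jog '[[0,0,0.003,0,1],[0,0,0.002,0,1],[0,0,0,0,1]]'
```

```text
clock: 10.1
tool_pos: [0.5143, 0.3386, 0.0383]
eef_rot: [1.0, -0.005, -0.0, 0.0]
contact_force: [-0.1, 0.6, -2.5]
opening: 0.155
```

```bash
python3 -m jog '[[0,0,0.0015,0,1],[0,0,0.0015,0,1],[0,0,0,0,1]]'
```

```text
clock: 10.4
tool_pos: [0.5145, 0.3387, 0.0354]
eef_rot: [1.0, -0.005, 0.0, -0.0]
contact_force: [0.8, -0.3, -3.1]
opening: 0.155
```

```bash
python3 -m jog '[[0,0,0.001,0,1],[0,0,0.001,0,1],[0,0,0,0,1]]'
```

```text
clock: 10.7
tool_pos: [0.5145, 0.3387, 0.0353]
eef_rot: [1.0, -0.005, 0.0, -0.0]
contact_force: [-3.3, -1.2, 11.4]
opening: 0.154
```

In contact (+11 N), so release.

```bash
python3 -m jog '[[0,0,-0.002,0,1],[0,0,0,0,0.6],[0,0,0,0,0.6],[0,0,0,0,0.6],[0,0,0,0,0.6],[0,0,0,0,0.6],[0,0,-0.03,0,0.6],[0,0,-0.04,0,0.55],[0,0,-0.04,0,0.55],[0,0,-0.03,0,0.55]]'
python3 - <<'E'
from h import *
s=r.get_state();print(s['contact_force'],s['opening'],s['tool_pos'],toolyaw())
snap('top','t5.png');snap('wrist','w5.png')
E
```

```text
clock: 11.7
tool_pos: [0.515, 0.3389, 0.1778]
eef_rot: [1.0, -0.005, 0.001, -0.001]
contact_force: [0.9, 0.3, 0.1]
opening: 0.452
[0.89513504 0.3231408  0.07343394] 0.451707036134129 [0.51498503 0.33894298 0.17782869] -0.5854403114541967
```

View pics/t5.png

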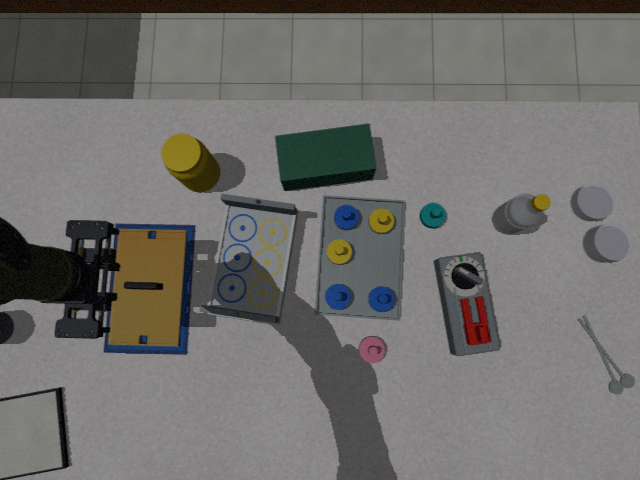

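View pics/w5.png

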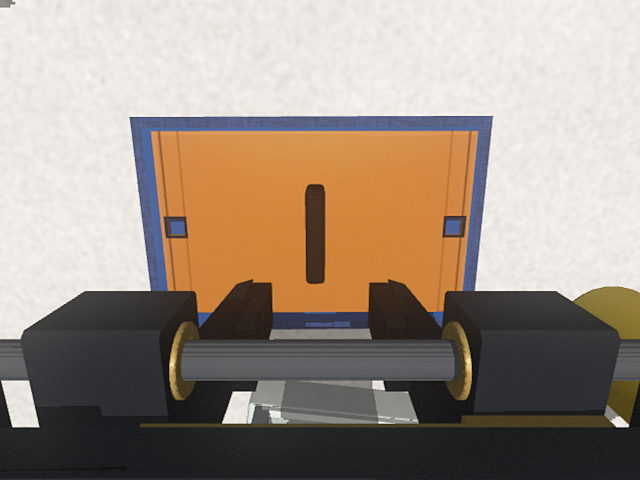

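The cover lies flat and released on the mat in both views. Now I measure the marks and dishes.

```bash
cat >> h.py <<'E'
from scipy.optimize import minimize
def ring(x,y,z,rad,n=40):
    a=np.linspace(0,2*np.pi,n); return np.c_[x+rad*np.cos(a),y+rad*np.sin(a),np.full(n,z)]
def dishmask(cam,c,x,y,z0,sc=4):
    m=np.zeros((480*sc,640*sc),np.uint8)
    for rad,a,b in [(.027,.0,.020),(.009,.020,.048)]:
        p=proj(cam,np.r_[ring(x,y,z0+a,rad),ring(x,y,z0+b,rad)],c)
        h=cv2.convexHull(((p+.5)*sc-.5).astype(np.float32)).round().astype(np.int32)
        cv2.fillConvexPoly(m,h,1)
    return m
def colmask(rgb,col):
    h=cv2.cvtColor(rgb,cv2.COLOR_RGB2HSV); H,S,V=h[...,0],h[...,1],h[...,2]
    return ((H>103)&(H<125)&(S>120)&(V>40)) if col=='blue' else ((H>20)&(H<33)&(S>120)&(V>40))
def fitdish(cam,rgb,col,x,y,z0,c=None):
    c=c or r.get_calibration(cam); sc=4
    M=cv2.resize(colmask(rgb,col).astype(np.uint8),None,fx=sc,fy=sc,interpolation=cv2.INTER_NEAREST)
    u,v=proj(cam,[x,y,z0+.02],c)[0].astype(int)*sc; R=220
    sl=(slice(max(v-R,0),v+R),slice(max(u-R,0),u+R)); T=M[sl]
    def f(p):
        m=dishmask(cam,c,p[0],p[1],z0)[sl]; return -(m&T).sum()/max(1,m.sum()) + ((T&(1-m)).sum()*0.3/max(1,m.sum()))
    o=min((minimize(f,[x+dx,y+dy],method='Nelder-Mead',options=dict(initial_simplex=[[x+dx,y+dy],[x+dx+.006,y+dy],[x+dx,y+dy+.006]],xatol=2e-4)) for dx in(-.006,.006) for dy in(-.006,.006)),key=lambda o:o.fun)
    return o.x,o.fun
def blobs(rgb,col,roi):
    m=colmask(rgb,col).astype(np.uint8); k=np.zeros_like(m); k[roi[1]:roi[3],roi[0]:roi[2]]=1
    n,l,st,ce=cv2.connectedComponentsWithStats(m&k); return [(st[i,4],ce[i]) for i in range(1,n) if st[i,4]>80]
E
python3 - <<'E'
from h import *
im=cv2.imread('pics/t5.png')[:,:,::-1].copy(); c=r.get_calibration('top')
for col in ['blue','yellow']:
    for a,ce in blobs(im,col,(318,195,410,325)):
        x,y=unproj('top',ce,.025)[0]; print(col,a,ce.round(0),*fitdish('top',im,col,x,y,.002,c))
# stage fit: ridge: cover orig and marks via ring colour
R=lambda a:np.array([[np.cos(a),-np.sin(a)],[np.sin(a),np.cos(a)]])
big=cv2.resize(im,None,fx=4,fy=4,interpolation=cv2.INTER_CUBIC)
B=colmask(big,'blue');Y=colmask(big,'yellow')
def score(p):
    s=0
    for i in(-1,0,1):
        for sy,M in((.032,B),(-.032,Y)):
            xy=R(p[2])@[.064*i,sy]+p[:2]
            for rad in(.0285,.0295):
                q=((proj('top',ring(*xy,.04,rad),c)+.5)*4).astype(int); s+=M[q[:,1],q[:,0]].mean()
    return -s
best=min((score([.5715+dx,.107+dy,np.radians(-7.6+da)]),.5715+dx,.107+dy,-7.6+da) for dx in np.arange(-.006,.0061,.001) for dy in np.arange(-.006,.0061,.001) for da in np.arange(-2,2.1,.5))
print(best)
cv2.imwrite('pics/t5c.png',cv2.resize(im[180:340,195:415,::-1],None,fx=3.6,fy=3.6,interpolation=cv2.INTER_CUBIC))
E
```

```text
blue 485 [346. 217.] [ 0.69149102 -0.17636884] 0.26938208747975007
blue 506 [337. 296.] [0.41336813 0.00216615] 0.5332149594939518
blue 524 [381. 299.] [ 0.41423642 -0.24344634] 0.5092864529472596
yellow 488 [381. 220.] [ 0.67286453 -0.24982214] 0.5311740890688259
yellow 496 [339. 251.] [ 0.60550251 -0.08487689] 2165619168080482.5
(np.float64(-10.875), np.float64(0.5715), np.float64(0.109), np.float64(-7.6))h.py:44: RuntimeWarning: overflow encountered in scalar negative
  m=dishmask(cam,c,p[0],p[1],z0)[sl]; return -(m&T).sum()/max(1,m.sum()) + ((T&(1-m)).sum()*0.3/max(1,m.sum()))
```

View pics/t5c.png

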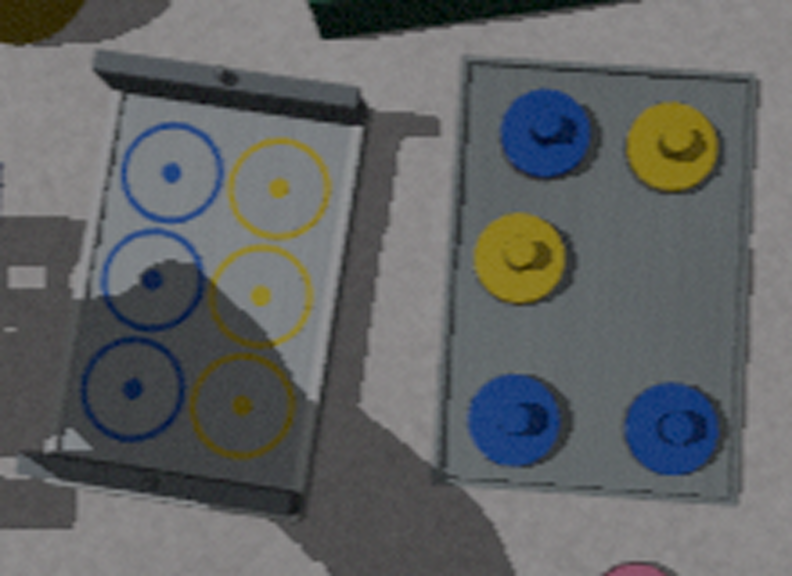

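```bash
sed -i 's/return -(m&T).sum()\/max(1,m.sum()) + .*/return float((T\&(1-m)).sum()*0.3-1.0*float((m\&T).sum()))\/max(1,float(m.sum()))/' h.py
cat >> h.py <<'E'
SP=np.array([.5715,.108]); SA=np.radians(-7.65)
def mark(i,row):
    a=SA; return SP+np.array([[np.cos(a),-np.sin(a)],[np.sin(a),np.cos(a)]])@[.064*(i-2),.032 if row=='blue' else -.032]
def dishes(f,roi=(318,195,410,325),z0=.002):
    im=r.snapshot('top'); cv2.imwrite('pics/'+f,im[:,:,::-1]); c=r.get_calibration('top')
    for col in ['blue','yellow']:
        for a,ce in blobs(im,col,roi):
            x,y=unproj('top',ce,z0+.025,c)[0]; p,q=fitdish('top',im,col,x,y,z0,c); print(col,a,ce.round(0),p.round(4),round(q,2))
E
python3 - <<'E'
from h import *
dishes('t6.png')
for row in('blue','yellow'): print(row,[mark(i,row).round(4).tolist() for i in(1,2,3)])
print(tooldelta([.63,-.11,.16]),toolyaw(),r.get_state()['q'])
E
```

```text
blue 483 [346. 217.] [ 0.6715 -0.0876] -0.91
blue 507 [337. 296.] [ 0.4992 -0.0705] -0.67
blue 522 [381. 299.] [ 0.4953 -0.1629] -0.67
yellow 488 [381. 220.] [ 0.6635 -0.1639] -0.63
yellow 495 [339. 251.] [ 0.5948 -0.0729] -0.65
blue [[0.5123, 0.1482], [0.5758, 0.1397], [0.6392, 0.1312]]
yellow [[0.5038, 0.0848], [0.5672, 0.0763], [0.6307, 0.0678]]
[0.11892691 0.44824565 0.01666852] -0.5804081404403375 [-0.72021635  0.77837801  0.11381022  1.67799369 -0.12584852  0.68779799
 -0.55204986]
```

```bash
cat >> h.py <<'E'
def fitdish(cam,rgb,col,x,y,z0,c=None,sc=4,cm=None):
    c=c or r.get_calibration(cam)
    M=cv2.resize((colmask(rgb,col) if cm is None else cm).astype(np.uint8),None,fx=sc,fy=sc,interpolation=cv2.INTER_NEAREST)
    ys,xs=np.nonzero(dishmask(cam,c,x,y,z0,sc)); p=40*sc if cam=='top' else 80*sc
    y0,y1,x0,x1=max(ys.min()-p,0),ys.max()+p,max(xs.min()-p,0),xs.max()+p
    T=M[y0:y1,x0:x1].astype(bool)
    def f(a,b):
        m=dishmask(cam,c,a,b,z0,sc)[y0:y1,x0:x1].astype(bool); return (m&T).sum()/(m|T).sum()
    for st in(.004,.001):
        s,x,y=max((f(x+i*st,y+j*st),x+i*st,y+j*st) for i in range(-4,5) for j in range(-4,5))
    return np.array([x,y]),s
E
python3 - <<'E'
from h import *
im=cv2.imread('pics/t6.png')[:,:,::-1].copy(); c=r.get_calibration('top')
for col in ['blue','yellow']:
        for a,ce in blobs(im,col,(318,195,410,325)):
            x,y=unproj('top',ce,.027,c)[0]; n,l=cv2.connectedComponents(colmask(im,col).astype(np.uint8)); cm=l==l[int(ce[1])+3,int(ce[0])-4]; print(col,a,cm.sum(),(x,y),*fitdish('top',im,col,x,y,.002,c,cm=cm))
E
```

```text
blue 483 483 (np.float64(0.6685110044965306), np.float64(-0.08730672723154552)) [ 0.670511   -0.08730673] 0.9073659398939304
blue 507 507 (np.float64(0.49869387055210546), np.float64(-0.07040209780605892)) [ 0.49869387 -0.0704021 ] 0.9455846135803917
blue 522 522 (np.float64(0.49486459318538256), np.float64(-0.1615307070254427)) [ 0.49486459 -0.16253071] 0.9328174069089278
yellow 488 488 (np.float64(0.6609485090552422), np.float64(-0.16238709988474398)) [ 0.66294851 -0.1633871 ] 0.9042973286875726
yellow 495 495 (np.float64(0.5933287373816523), np.float64(-0.07282186327516015)) [ 0.59532874 -0.07282186] 0.933703616166391
```

```bash
python3 -m jog '[[0,0,0,-0.023,0.55],[0,0,0,-0.023,0.55],[0,0,0,-0.023,0.55],[0,0,0,-0.023,0.55],[0,0,0,-0.023,0.55],[0,0,0,-0.023,0.55],[0,0,0,-0.023,0.55],[0,0,0,-0.023,0.55],[0,0,0,-0.023,0.55],[0,0,0,-0.023,0.55],[0,0,0,0,0.55]]' 25
python3 - <<'E'
from h import *
s=r.get_state();print(s['opening'],s['q'],toolyaw(),tooldelta([.67,-.087,.14]))
E
```

```text
clock: 12.95
tool_pos: [0.5136, 0.3379, 0.1736]
eef_rot: [0.753, 0.658, -0.002, -0.001]
contact_force: [-0.3, -0.1, -0.5]
opening: 0.447
0.44692148453813324 [-0.49018581  0.79071117 -0.29869693  1.66752182  0.31536257  0.73434226
  0.49372115] 82.2454068402687 [-0.39990575  0.21245152  0.0335131 ]
```

```bash
python3 -m jog '[[-0.02,0.01,0,0,0.55],[-0.04,0.021,0.003,0,0.55],[-0.04,0.022,0.003,0,0.55],[-0.04,0.022,0.003,0,0.55],[-0.04,0.022,0.003,0,0.55],[-0.04,0.022,0.003,0,0.55],[-0.04,0.022,0.003,0,0.55],[-0.04,0.022,0.003,0,0.55],[-0.04,0.021,0.003,0,0.55],[-0.04,0.021,0.003,0,0.55],[-0.02,0.008,0.003,0,0.55],[0,0,0,0,0.55]]'
python3 - <<'E'
from h import *
snap('wrist','w7.png')
s=r.get_state();print(toolyaw(),s['tool_pos'],tooldelta([.67,-.087,.046]),r.get_calibration('wrist')['t'])
E
```

```text
clock: 14.15
tool_pos: [0.6707, -0.0925, 0.1432]
eef_rot: [0.757, 0.654, -0.002, 0.0]
contact_force: [-1.0, -0.1, 0.1]
opening: 0.451
81.87692815747292 [ 0.67047608 -0.08840251  0.14375002] [ 0.00137378 -0.00043484  0.09775062] [-0.00706457 -0.6595607   0.10701491]
```

View pics/w7.png

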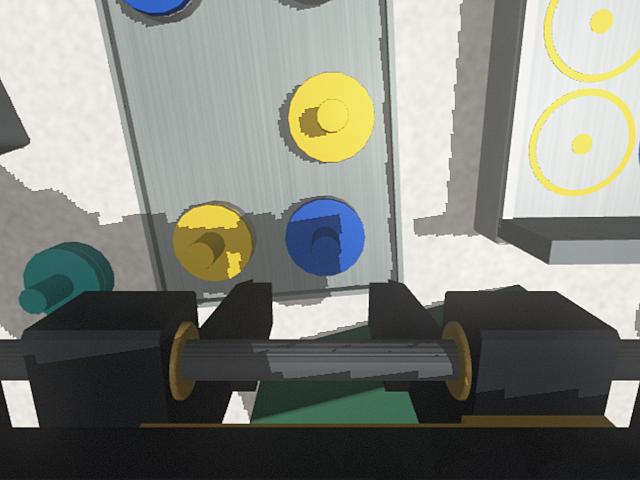

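In view: the target blue dish with its knob at about (325,240), yellow at (212,242) and (331,117), turquoise at left and the yellow rings at right. I'll check the target position from this camera.

Run:
```python
from h import *
print(unproj('wrist',[[325,236],[212,242],[331,117]],.022).round(4), unproj('wrist',[[332,115]],.05),unproj('wrist',[[601,21],[582,144]],.04).round(4),mark(2,'yellow'),mark(3,'yellow'))
print(proj('wrist',[[.67,-.087,.05],[.595,-.073,.05]]))
```

```text
[[ 0.6678 -0.085 ]
 [ 0.6612 -0.1608]
 [ 0.5931 -0.0708]] [[ 0.59355772 -0.07102994]] [[0.5656 0.08  ]
 [0.6297 0.0718]] [0.56724012 0.07628481] [0.6306705  0.06776504]
[[322.66952431 251.22870091]
 [328.80258707 118.25733711]]
```

```bash
sed -i 's/SP=np.array(\[.5715,.108\])/SP=np.array([.571,.1088])/' h.py
python3 -m jog '[[0.002,-0.0015,0.03,0,0.55],[0,0,0.04,0,0.55],[0,0,0.02,0,0.55],[0,0,0.008,0,0.55],[0,0,0,0,1],[0,0,0,0,1],[0,0,0,0,1],[0,0,0,0,1],[0,0,0,0,1],[0,0,0,0,1],[0,0,0,0,1]]' 25
python3 -m jog '[[0,0,-0.02,0,1],[0,0,-0.04,0,1],[0,0,-0.04,0,1],[0,0,-0.02,0,1],[0,0,0,0,1]]'
python3 - <<'E'
from h import *
s=r.get_state();print(s['opening'],toolyaw(),tooldelta([*mark(3,'blue'),.084]),mark(3,'blue'))
E
```

```text
clock: 15.3
tool_pos: [0.6712, -0.084, 0.0489]
eef_rot: [0.754, 0.657, 0.001, 0.001]
contact_force: [-1.6, 1.0, 6.6]
opening: 0.194
clock: 15.8
tool_pos: [0.6723, -0.0844, 0.1711]
eef_rot: [0.754, 0.657, 0.003, 0.002]
contact_force: [0.4, 0.3, -1.1]
opening: 0.196
0.19570036229494955 82.18787842082811 [ 0.2097058  -0.06327277  0.0868684 ] [0.63869027 0.13199543]
```

```bash
python3 -m jog '[[0.02,-0.006,0,0,1],[0.04,-0.012,0,0,1],[0.04,-0.012,0,0,1],[0.04,-0.012,0,0,1],[0.04,-0.012,0,0,1],[0.02,-0.006,0,0,1],[0.0097,-0.003,0,0,1],[0,0,0.02,0,1],[0,0,0.03,0,1],[0,0,0.015,0,1],[0,0,0,0,1]]'
python3 - <<'E'
from h import *
s=r.get_state();print(s['opening'],toolyaw(),tooldelta([*mark(3,'blue'),.087]))
E
```

```text
clock: 16.9
tool_pos: [0.6342, 0.1299, 0.0994]
eef_rot: [0.754, 0.657, -0.003, -0.001]
contact_force: [-0.1, 0.0, -0.3]
opening: 0.194
0.19354686330136178 82.15279504002454 [0.00273406 0.00418295 0.01232486]
```

```bash
python3 -m jog '[[0.001,0.002,0.005,0,1],[0,0,0,0,1],[0,0,0,0,1]]'
python3 - <<'E'
from h import *
s=r.get_state();print(s['opening'],s['qd'].round(3),tooldelta([*mark(3,'blue'),.087]))
E
```

```text
clock: 17.2
tool_pos: [0.6389, 0.1329, 0.0983]
eef_rot: [0.754, 0.657, 0.001, 0.0]
contact_force: [0.2, -1.2, -0.5]
opening: 0.193
0.19270886624080585 [-0.003 -0.003 -0.001  0.005  0.002 -0.     0.   ] [-0.00090842 -0.00012735  0.01134012]
```

```bash
python3 -m jog '[[-0.001,0,0.006,0,1],[0,0,0.004,0,1],[0,0,0,0,1],[0,0,0,0,1]]'
```

```text
clock: 17.6
tool_pos: [0.638, 0.1317, 0.0873]
eef_rot: [0.753, 0.658, -0.0, -0.0]
contact_force: [0.9, -0.3, -0.5]
opening: 0.197
```

```bash
python3 -m jog '[[0,0,0.001,0,1],[0,0,0,0,1],[0,0,0,0,0.55],[0,0,0,0,0.55],[0,0,0,0,0.55],[0,0,0,0,0.55],[0,0,-0.02,0,0.55],[0,0,-0.04,0,0.55],[0,0,-0.02,0,0.55],[0,0,0,0,0.55],[0,0,0,0,0.55]]'
python3 - <<'E'
from h import *
snap('wrist','w8.png')
s=r.get_state();print(s['opening'],s['tool_pos'],toolyaw(),tooldelta([.662,-.162,.14]))
E
```

```text
clock: 18.7
tool_pos: [0.6379, 0.1316, 0.1661]
eef_rot: [0.753, 0.658, -0.0, 0.0]
contact_force: [0.3, -0.2, -0.5]
opening: 0.452
0.44663118066265667 [0.63735278 0.13139067 0.16533324] 82.22960629341868 [-0.28734105  0.06412956  0.0254924 ]
```

View pics/w8.png

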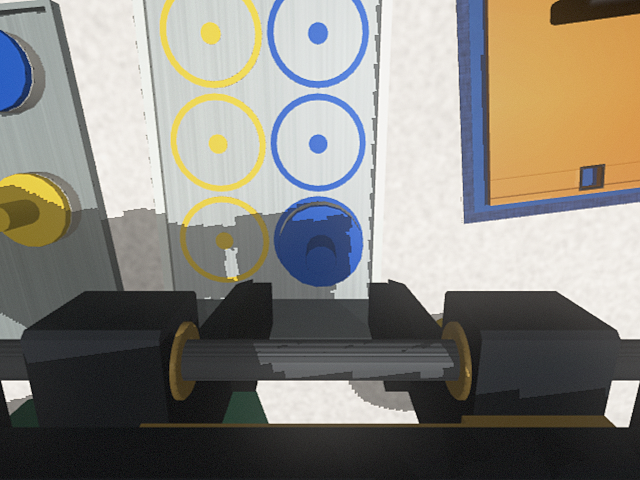

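The first blue dish is inside its ring at (319,240), with the ring just visible at its upper edge. Next I check the mark offset in this view and go for yellow.

```bash
python3 - <<'E'
from h import *
print(unproj('wrist',[[318,144],[318,33],[217,144],[211,33],[225,241]],.04).round(4),[mark(i,c).round(4) for i,c in[(2,'blue'),(1,'blue'),(2,'yellow'),(1,'yellow'),(3,'yellow')]])
E
python3 -m jog '[[-0.02,0.004,0,0,0.55],[-0.04,0.009,0.003,0,0.55],[-0.04,0.009,0.003,0,0.55],[-0.04,0.009,0.003,0,0.55],[-0.04,0.009,0.003,0,0.55],[-0.04,0.009,0.003,0,0.55],[-0.04,0.009,0.003,0,0.55],[-0.02,0.005,0.003,0,0.55],[-0.007,0.001,0.003,0,0.55],[0,0,0,0,0.55],[0,0,0,0,0.55]]'
python3 - <<'E'
from h import *
s=r.get_state();print(toolyaw(),s['tool_pos'],tooldelta([.662,-.162,.0485]))
E
```

```text
[[0.5749 0.1382]
 [0.5113 0.147 ]
 [0.5662 0.0742]
 [0.5026 0.0837]
 [0.6299 0.0666]] [array([0.5753, 0.1405]), array([0.5118, 0.149 ]), array([0.5667, 0.0771]), array([0.5033, 0.0856]), array([0.6302, 0.0686])]
clock: 19.85
tool_pos: [0.6624, -0.1585, 0.1417]
eef_rot: [0.753, 0.659, 0.0, -0.001]
contact_force: [0.6, 0.6, 0.2]
opening: 0.45
82.37366532916997 [ 0.66239731 -0.15848726  0.14173448] [-0.00374383  0.00021023  0.0932261 ]
```

```bash
sed -i 's/SP=np.array(\[.571,.1088\])/SP=np.array([.571,.1078])/' h.py
python3 -m jog '[[-0.0035,0,0.03,0,0.55],[0,0,0.04,0,0.55],[0,0,0.02,0,0.55],[0,0,0.003,0,0.55],[0,0,0,0,0.55],[0,0,0,0,1],[0,0,0,0,1],[0,0,0,0,1],[0,0,0,0,1],[0,0,0,0,1],[0,0,0,0,1],[0,0,0,0,1]]' 25
python3 -m jog '[[0,0,-0.02,0,1],[0,0,-0.04,0,1],[0,0,-0.04,0,1],[0,0,-0.02,0,1],[0,0,0,0,1],[0,0,0,0,1]]'
python3 - <<'E'
from h import *
s=r.get_state();print(s['opening'],toolyaw(),tooldelta([*mark(3,'yellow'),.088]),mark(3,'yellow'))
E
```

```text
clock: 21.05
tool_pos: [0.663, -0.1648, 0.0507]
eef_rot: [0.753, 0.657, 0.001, 0.001]
contact_force: [-0.2, -0.2, 6.0]
opening: 0.195
clock: 21.65
tool_pos: [0.6616, -0.1649, 0.1689]
eef_rot: [0.753, 0.657, -0.0, -0.0]
contact_force: [0.1, -0.3, -1.3]
opening: 0.195
0.1947726513675415 82.21549629554434 [ 0.22611433 -0.06256698  0.08087991] [0.6301705  0.06756504]
```

```bash
python3 -m jog '[[0.02,-0.006,0,0,1],[0.04,-0.011,0,0,1],[0.04,-0.011,0,0,1],[0.04,-0.011,0,0,1],[0.04,-0.011,0,0,1],[0.03,-0.008,0,0,1],[0.016,-0.0045,0,0,1],[0,0,0.02,0,1],[0,0,0.03,0,1],[0,0,0.015,0,1],[0,0,0,0,1],[0,0,0,0,1],[0,0,0,0,1]]'
python3 - <<'E'
from h import *
s=r.get_state();print(s['opening'],toolyaw(),tooldelta([*mark(3,'yellow'),.088]))
E
```

```text
clock: 22.95
tool_pos: [0.6317, 0.0675, 0.1055]
eef_rot: [0.754, 0.657, 0.001, 0.0]
contact_force: [0.7, -0.7, -0.9]
opening: 0.2
0.2001693757165756 82.18833076318143 [-0.00012435 -0.00159175  0.017455  ]
```

```bash
python3 -m jog '[[0,-0.0015,0.008,0,1],[0,0,0.006,0,1],[0,0,0.003,0,1],[0,0,0,0,1],[0,0,0,0,1]]'
python3 -m jog '[[0,0,0,0,0.55],[0,0,0,0,0.55],[0,0,0,0,0.55],[0,0,0,0,0.55],[0,0,-0.02,0,0.55],[0,0,-0.04,0,0.55],[0,0,-0.02,0,0.55],[0,0,0,0,0.55],[0,0,0,0,0.55]]'
python3 - <<'E'
from h import *
snap('wrist','w9.png')
s=r.get_state();print(s['opening'],s['tool_pos'],toolyaw(),tooldelta([.5945,-.0725,.14]))
E
```

```text
clock: 23.45
tool_pos: [0.629, 0.0678, 0.0887]
eef_rot: [0.753, 0.658, -0.0, 0.0]
contact_force: [-3.3, -1.1, 9.9]
opening: 0.193
clock: 24.35
tool_pos: [0.6292, 0.0677, 0.1672]
eef_rot: [0.753, 0.657, -0.0, 0.0]
contact_force: [-1.3, -0.6, -1.3]
opening: 0.45
0.44884997419809053 [0.62864272 0.06752851 0.16641429] 82.22381146580035 [-0.14334189 -0.0148395   0.02653892]
```

View pics/w9.png

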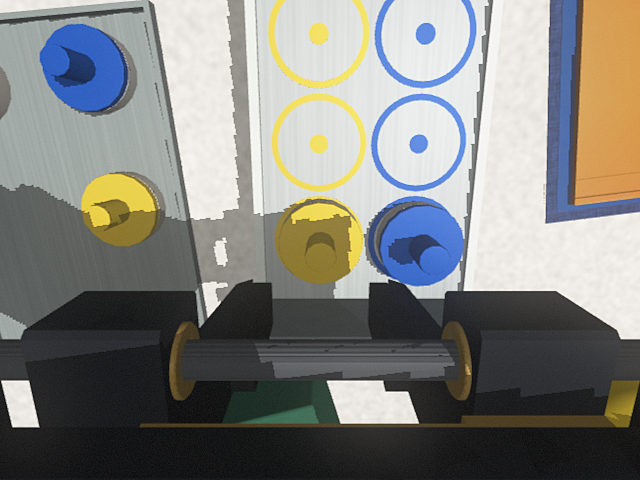

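Both placed dishes stand on their rings at (320,240) and (418,240). Next is the yellow dish at (120,208).

```bash
python3 -m jog '[[-0.02,-0.002,0,0,0.55],[-0.04,-0.004,0.005,0,0.55],[-0.04,-0.004,0.01,0,0.55],[-0.03,-0.004,0.01,0,0.55],[-0.0133,-0.0008,0,0,0.55],[0,0,0,0,0.55],[0,0,0,0,0.55],[0,0,0,0,0.55]]'
python3 - <<'E'
from h import *
im=snap('wrist','w10.png'); print(fitdish('wrist',im,'yellow',.5945,-.0725,.002,sc=1))
s=r.get_state();print(toolyaw(),s['tool_pos'],tooldelta([.5945,-.0725,.050]))
E
```

```text
clock: 25.2
tool_pos: [0.5963, -0.0691, 0.1429]
eef_rot: [0.752, 0.659, 0.001, -0.0]
contact_force: [-0.0, 0.1, -0.2]
opening: 0.453
(array([ 0.5945, -0.0755]), np.float64(0.904037558685446))
82.41088407227394 [ 0.59613504 -0.06938201  0.1428397 ] [-0.00348957 -0.00131409  0.09283157]
```

```bash
python3 -m jog '[[-0.004,-0.0015,0.03,0,0.55],[0,0,0.04,0,0.55],[0,0,0.018,0,0.55],[0,0,0.004,0,0.55],[0,0,0,0,0.55],[0,0,0,0,1],[0,0,0,0,1],[0,0,0,0,1],[0,0,0,0,1],[0,0,0,0,1],[0,0,0,0,1],[0,0,0,0,1]]' 25
python3 -m jog '[[0,0,-0.02,0,1],[0,0,-0.04,0,1],[0,0,-0.04,0,1],[0,0,-0.02,0,1],[0,0,0,0,1],[0,0,0,0,1]]'
python3 - <<'E'
from h import *
s=r.get_state();print(s['opening'],toolyaw(),tooldelta([*mark(2,'yellow'),.088]),mark(2,'yellow'))
E
```

```text
clock: 26.45
tool_pos: [0.594, -0.0759, 0.0515]
eef_rot: [0.753, 0.657, 0.001, 0.001]
contact_force: [-0.9, -0.1, 7.2]
opening: 0.194
clock: 27.05
tool_pos: [0.5928, -0.0762, 0.17]
eef_rot: [0.754, 0.657, -0.0, -0.0]
contact_force: [0.6, -0.5, -0.5]
opening: 0.191
0.191358379434499 82.20747269672184 [ 0.14737334 -0.04639557  0.08196534] [0.56674012 0.07608481]
```

```bash
python3 -m jog '[[0.02,-0.006,0,0,1],[0.04,-0.012,0,0,1],[0.04,-0.013,0,0,1],[0.03,-0.01,0,0,1],[0.0174,-0.0054,0,0,1],[0,0,0.02,0,1],[0,0,0.03,0,1],[0,0,0.015,0,1],[0,0,0,0,1],[0,0,0,0,1],[0,0,0,0,1]]'
python3 - <<'E'
from h import *
s=r.get_state();print(s['opening'],toolyaw(),tooldelta([*mark(2,'yellow'),.0885]))
E
```

```text
clock: 28.15
tool_pos: [0.5675, 0.0765, 0.1057]
eef_rot: [0.753, 0.658, 0.0, 0.0]
contact_force: [0.1, 0.6, -1.2]
opening: 0.195
0.1945999169427946 82.21944035752253 [-0.00052999 -0.00067595  0.01720254]
```

```bash
python3 -m jog '[[0,-0.001,0.008,0,1],[0,0,0.006,0,1],[0,0,0.0025,0,1],[0,0,0,0,1],[0,0,0,0,1]]'
python3 -m jog '[[0,0,0,0,0.55],[0,0,0,0,0.55],[0,0,0,0,0.55],[0,0,0,0,0.55],[0,0,-0.02,0,0.55],[0,0,-0.04,0,0.55],[0,0,-0.02,0,0.55],[0,0,0,0,0.55],[0,0,0,0,0.55]]'
python3 - <<'E'
from h import *
s=r.get_state();print(s['opening'],s['tool_pos'],toolyaw(),tooldelta([.4985,-.071,.14]))
E
```

```text
clock: 28.65
tool_pos: [0.5659, 0.0765, 0.0895]
eef_rot: [0.753, 0.658, -0.0, 0.0]
contact_force: [-2.1, -1.1, 5.8]
opening: 0.198
clock: 29.55
tool_pos: [0.5662, 0.0764, 0.1688]
eef_rot: [0.753, 0.657, 0.0, 0.0]
contact_force: [-0.8, -0.8, -0.6]
opening: 0.449
0.44890841831112954 [0.56616797 0.07638342 0.1688208 ] 82.21652029594232 [-0.15518872 -0.04709119  0.02881569]
```

```bash
python3 -m jog '[[-0.02,-0.006,0,0,0.55],[-0.04,-0.012,0.005,0,0.55],[-0.04,-0.012,0.01,0,0.55],[-0.035,-0.011,0.01,0,0.55],[-0.023,-0.006,0.002,0,0.55],[0,0,0,0,0.55],[0,0,0,0,0.55],[0,0,0,0,0.55]]'
python3 - <<'E'
from h import *
im=snap('wrist','w11.png'); print(fitdish('wrist',im,'blue',.4985,-.071,.002,sc=1))
s=r.get_state();print(toolyaw(),s['tool_pos'],tooldelta([.4985,-.072,.050]))
E
```

```text
clock: 30.35
tool_pos: [0.499, -0.0718, 0.1416]
eef_rot: [0.753, 0.658, 0.001, -0.0]
contact_force: [0.4, 0.1, -0.1]
opening: 0.449
(array([ 0.4985, -0.073 ]), np.float64(0.7399227799227799))
82.36968720921793 [ 0.49905719 -0.07172347  0.14176146] [-0.00049124 -0.00056519  0.09176051]
```

View pics/w11.png

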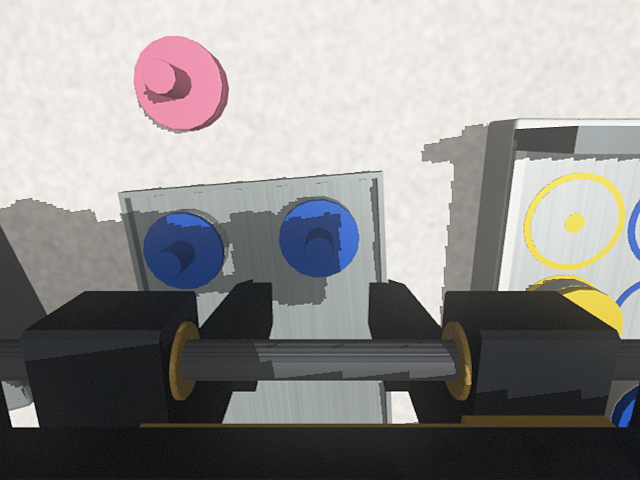

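The blue dish is under the jaws at (319,237), with the other blue at (184,250). Gripping.

```bash
python3 -m jog '[[-0.001,-0.0005,0.03,0,0.55],[0,0,0.04,0,0.55],[0,0,0.018,0,0.55],[0,0,0.003,0,0.55],[0,0,0,0,0.55],[0,0,0,0,1],[0,0,0,0,1],[0,0,0,0,1],[0,0,0,0,1],[0,0,0,0,1],[0,0,0,0,1],[0,0,0,0,1]]' 25
python3 -m jog '[[0,0,-0.02,0,1],[0,0,-0.04,0,1],[0,0,-0.04,0,1],[0,0,-0.02,0,1],[0,0,0,0,1],[0,0,0,0,1]]'
python3 - <<'E'
from h import *
s=r.get_state();print(s['opening'],toolyaw(),tooldelta([*mark(2,'blue'),.088]),mark(2,'blue'))
E
```

```text
clock: 31.6
tool_pos: [0.4984, -0.0745, 0.0518]
eef_rot: [0.753, 0.658, 0.001, 0.001]
contact_force: [-0.5, 0.9, 5.7]
opening: 0.196
clock: 32.2
tool_pos: [0.4974, -0.0749, 0.1708]
eef_rot: [0.754, 0.657, -0.0, 0.0]
contact_force: [-0.5, -0.0, -0.8]
opening: 0.192
0.1919395934704104 82.18808196884622 [0.22307003 0.04800644 0.08277755] [0.57525988 0.13951519]
```

```bash
python3 -m jog '[[0.02,0.004,0,0,1],[0.04,0.009,0,0,1],[0.04,0.009,0,0,1],[0.04,0.009,0,0,1],[0.04,0.009,0,0,1],[0.03,0.006,0,0,1],[0.013,0.002,0,0,1],[0,0,0.02,0,1],[0,0,0.03,0,1],[0,0,0.015,0,1],[0,0,0,0,1],[0,0,0,0,1],[0,0,0,0,1]]'
python3 - <<'E'
from h import *
s=r.get_state();print(s['opening'],toolyaw(),tooldelta([*mark(2,'blue'),.0885]))
E
```

```text
clock: 33.5
tool_pos: [0.5761, 0.1398, 0.1069]
eef_rot: [0.754, 0.657, 0.001, 0.0]
contact_force: [0.5, -0.8, -0.9]
opening: 0.192
0.19202756901767326 82.19734348126599 [-0.0004531  -0.00080648  0.01842811]
```

```bash
python3 -m jog '[[0,-0.001,0.009,0,1],[0,0,0.006,0,1],[0,0,0.003,0,1],[0,0,0,0,1],[0,0,0,0,1]]'
python3 -m jog '[[0,0,0,0,0.55],[0,0,0,0,0.55],[0,0,0,0,0.55],[0,0,0,0,0.55],[0,0,-0.02,0,0.55],[0,0,-0.04,0,0.55],[0,0,-0.02,0,0.55],[0,0,0,0,0.55],[0,0,0,0,0.55]]'
python3 - <<'E'
from h import *
snap('wrist','w12.png')
s=r.get_state();print(s['opening'],s['tool_pos'],toolyaw(),tooldelta([.495,-.1635,.14]))
E
```

```text
clock: 34.0
tool_pos: [0.5743, 0.1399, 0.0896]
eef_rot: [0.753, 0.658, 0.0, 0.0]
contact_force: [-3.7, -1.8, 15.2]
opening: 0.193
clock: 34.9
tool_pos: [0.5743, 0.1398, 0.1677]
eef_rot: [0.753, 0.657, -0.0, 0.0]
contact_force: [0.1, 0.5, -0.9]
opening: 0.447
0.4488666465455723 [0.57380513 0.1396456  0.16697719] 82.22465006900886 [-0.31099638 -0.03702988  0.0273004 ]
```

View pics/w12.png

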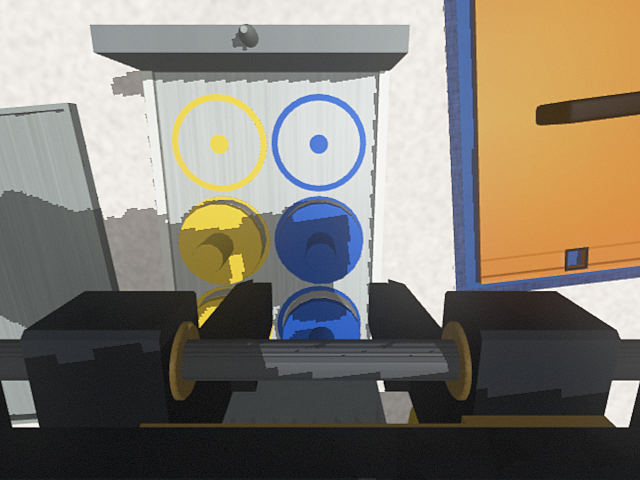

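The middle dishes stand on their rings at (223,242) and (319,241). Last one: the blue dish at (.495,-.163).

```bash
python3 -m jog '[[-0.02,-0.002,0,0,0.55],[-0.04,-0.005,0.005,0,0.55],[-0.04,-0.005,0.01,0,0.55],[-0.04,-0.005,0.01,0,0.55],[-0.04,-0.005,0.002,0,0.55],[-0.04,-0.005,0,0,0.55],[-0.04,-0.005,0,0,0.55],[-0.03,-0.003,0,0,0.55],[-0.021,-0.002,0,0,0.55],[0,0,0,0,0.55],[0,0,0,0,0.55],[0,0,0,0,0.55]]'
python3 - <<'E'
from h import *
im=snap('wrist','w13.png'); print(fitdish('wrist',im,'blue',.495,-.163,.002,sc=1))
s=r.get_state();print(toolyaw(),s['tool_pos'],tooldelta([.495,-.164,.050]))
E
```

```text
clock: 36.15
tool_pos: [0.496, -0.1611, 0.1405]
eef_rot: [0.753, 0.658, 0.0, -0.001]
contact_force: [0.7, 0.5, -0.2]
opening: 0.449
(array([ 0.495, -0.165]), np.float64(0.8980312035661219))
82.3864481291067 [ 0.49604453 -0.16110248  0.14058235] [-0.00313775 -0.00061871  0.09057825]
```

View pics/w13.png

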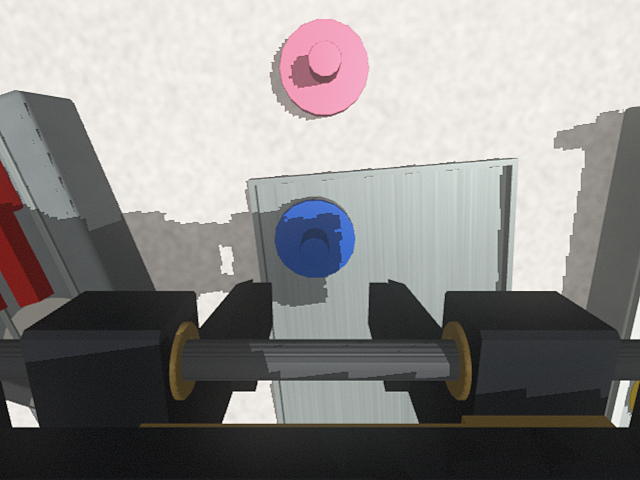

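The blue dish is at (314,237). The pink one at (324,67) and the controller on the left are clear of the jaws.

```bash
python3 -m jog '[[-0.0035,-0.0005,0.03,0,0.55],[0,0,0.04,0,0.55],[0,0,0.017,0,0.55],[0,0,0.003,0,0.55],[0,0,0,0,0.55],[0,0,0,0,1],[0,0,0,0,1],[0,0,0,0,1],[0,0,0,0,1],[0,0,0,0,1],[0,0,0,0,1],[0,0,0,0,1]]' 25
python3 -m jog '[[0,0,-0.02,0,1],[0,0,-0.04,0,1],[0,0,-0.04,0,1],[0,0,-0.02,0,1],[0,0,0,0,1],[0,0,0,0,1]]'
python3 - <<'E'
from h import *
s=r.get_state();print(s['opening'],toolyaw(),tooldelta([*mark(1,'blue'),.088]),mark(1,'blue'))
E
```

```text
clock: 37.4
tool_pos: [0.4953, -0.1665, 0.0518]
eef_rot: [0.753, 0.658, 0.001, 0.001]
contact_force: [-0.3, 0.5, 6.9]
opening: 0.196
clock: 38.0
tool_pos: [0.4943, -0.1668, 0.1708]
eef_rot: [0.754, 0.657, -0.0, 0.0]
contact_force: [0.3, 0.2, -0.8]
opening: 0.194
0.19445772121929786 82.19301353008649 [ 0.31435605 -0.02540097  0.08267259] [0.5118295  0.14803496]
```

```bash
python3 -m jog '[[0.02,-0.002,0,0,1],[0.04,-0.003,0,0,1],[0.04,-0.003,0,0,1],[0.04,-0.003,0,0,1],[0.04,-0.003,0,0,1],[0.04,-0.003,0,0,1],[0.04,-0.003,0,0,1],[0.03,-0.003,0,0,1],[0.0243,-0.0024,0,0,1],[0,0,0.02,0,1],[0,0,0.03,0,1],[0,0,0.015,0,1],[0,0,0,0,1],[0,0,0,0,1],[0,0,0,0,1]]'
python3 - <<'E'
from h import *
s=r.get_state();print(s['opening'],toolyaw(),tooldelta([*mark(1,'blue'),.0885]))
E
```

```text
clock: 39.5
tool_pos: [0.5123, 0.1485, 0.1062]
eef_rot: [0.753, 0.658, 0.0, 0.0]
contact_force: [-1.1, 0.5, -0.9]
opening: 0.197
0.1974261324574256 82.22362592595044 [-0.00050182 -0.000373    0.01772643]
```

```bash
python3 -m jog '[[0,-0.001,0.008,0,1],[0,0,0.006,0,1],[0,0,0.003,0,1],[0,0,0,0,1],[0,0,0,0,1]]'
python3 -m jog '[[0,0,0,0,0.55],[0,0,0,0,0.55],[0,0,0,0,0.55],[0,0,0,0,0.55],[0,0,-0.02,0,0.55],[0,0,-0.04,0,0.55],[0,0,-0.04,0,0.55],[0,-0.03,0,0,0.55],[0,-0.04,0,0,0.55],[0,-0.02,0,0,0.55],[0,0,0,0,0.55],[0,0,0,0,0.55]]'
python3 - <<'E'
from h import *
snap('wrist','w14.png')
snap('top','t14.png')
s=r.get_state();print(s['opening'],s['tool_pos'],toolyaw())
E
```

```text
clock: 40.0
tool_pos: [0.5108, 0.1483, 0.0898]
eef_rot: [0.753, 0.658, -0.0, 0.0]
contact_force: [-2.0, -0.2, 9.4]
opening: 0.194
clock: 41.2
tool_pos: [0.4225, 0.1609, 0.1891]
eef_rot: [0.753, 0.658, 0.0, 0.0]
contact_force: [-0.2, 0.2, 1.0]
opening: 0.452
0.44571789741591633 [0.423336   0.16072121 0.18888448] 82.1526378056158
```

View pics/w14.png

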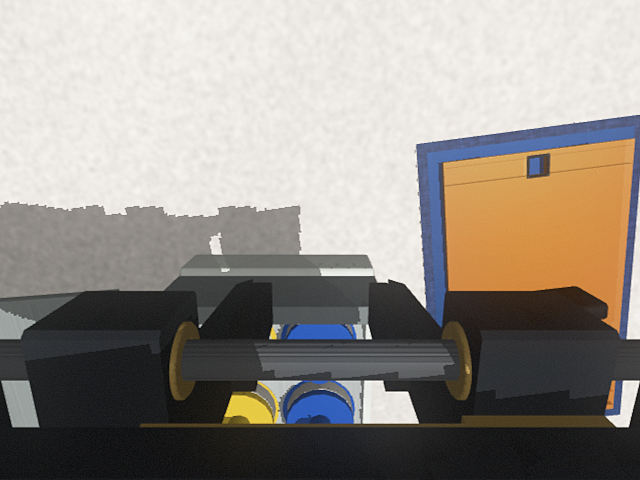

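View pics/t14.png

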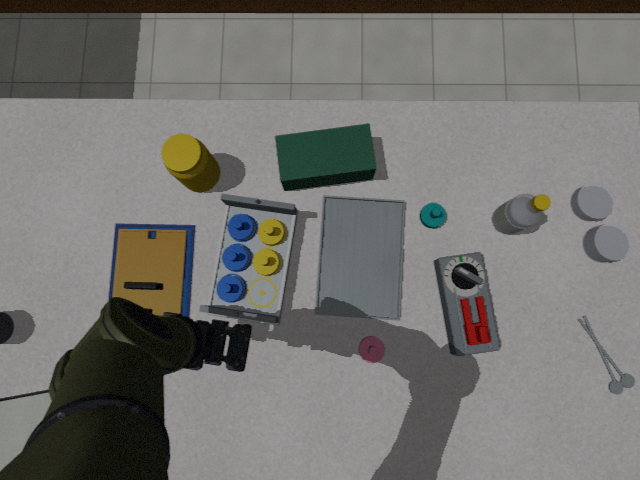

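All five dishes stand on the stage: three blue on the left, yellow at (271,231) and (266,261), and the yellow ring at (262,292) free. I check the centring numerically and move to the cover.

```bash
cat >> h.py <<'E'
def check(f):
    im=snap('top',f); c=r.get_calibration('top')
    for col,i in [('blue',1),('blue',2),('blue',3),('yellow',2),('yellow',3)]:
        x,y=mark(i,col); n,l=cv2.connectedComponents(cv2.erode(colmask(im,col).astype(np.uint8),np.ones((2,2))))
        u,v=proj('top',[x,y,.06],c)[0]; w=l[int(v)-8:int(v)+9,int(u)-8:int(u)+9].ravel(); w=w[w>0]
        if len(w)==0: print(col,i,'none'); continue
        cm=cv2.dilate((l==np.bincount(w).argmax()).astype(np.uint8),np.ones((2,2)))
        p,s=fitdish('top',im,col,x,y,.04,c,cm=cm); print(col,i,((p-[x,y])*1000).round(1),round(s,2))
E
python3 - <<'E'
from h import *
check('t15.png')
E
python3 -m jog '[[0,0,0,0.023,0.55],[0,0,0,0.023,0.55],[0,0,0,0.023,0.55],[0,0,0,0.023,0.55],[0,0,0,0.023,0.55],[0,0,0,0.023,0.55],[0,0,0,0.023,0.55],[0,0,0,0.023,0.55],[0,0,0,0.023,0.55],[0,0,0,0.023,0.55],[0,0,0,0,0.55],[0,0,0,0,0.55]]'
python3 - <<'E'
from h import *
print(toolyaw(),tooldelta([.5146,.3387,.12]))
E
```

```text
blue 1 [-3.  0.] 0.89
blue 2 [-2.  0.] 0.88
blue 3 [-1.  0.] 0.86
yellow 2 [-3. -1.] 0.89
yellow 3 [-3.  0.] 0.9
clock: 42.55
tool_pos: [0.4225, 0.1607, 0.1888]
eef_rot: [1.0, -0.003, 0.0, -0.0]
contact_force: [-0.4, -0.3, -0.4]
opening: 0.449
-0.3979914149217143 [ 0.09087975 -0.17865228  0.06881618]
```

All five are within 3 mm of their marks. On to the cover.

```bash
python3 -m jog '[[0.01,-0.02,0,0.0005,0.55],[0.02,-0.04,0,0,0.55],[0.02,-0.04,0,0,0.55],[0.02,-0.04,0,0,0.55],[0.015,-0.03,0.02,0,0.55],[0.006,-0.0087,0.04,0,0.55],[0,0,0.009,0,0.55],[0,0,0,0,0.55],[0,0,0,0,0.55],[0,0,0,0,0.55]]' 45
python3 - <<'E'
from h import *
snap('wrist','w16.png');w=unproj('wrist',[[0,0]],.0)
print(toolyaw(),tooldelta([.5146,.3387,.036]))
E
```

```text
clock: 43.55
tool_pos: [0.516, 0.3375, 0.1217]
eef_rot: [1.0, -0.007, 0.001, -0.001]
contact_force: [0.8, 0.7, -0.6]
opening: 0.454
-0.799039048224513 [-0.00158524 -0.00080195  0.0857163 ]
```

View pics/w16.png

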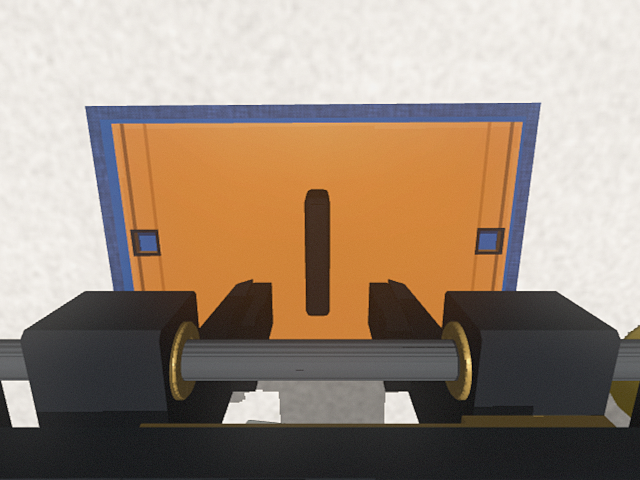

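The ridge at (317,253) lies square between the jaws, with holes at (146,242) and (489,241). Going down to grip.

```bash
python3 -m jog '[[-0.0015,-0.001,0.03,-0.0006,0.55],[0,0,0.035,0,0.55],[0,0,0.015,0,0.55],[0,0,0.003,0,0.55],[0,0,0,0,0.55],[0,0,0,0,1],[0,0,0,0,1],[0,0,0,0,1],[0,0,0,0,1],[0,0,0,0,1],[0,0,0,0,1],[0,0,0,0,1],[0,0,0,0,1]]' 50
python3 -m jog '[[0,0,-0.01,0,1],[0,0,-0.03,0,1],[0,0,-0.04,0,1],[0,0,-0.04,0,1],[0,0,-0.03,0,1],[0,0,-0.02,0,1],[0,0,0,0,1],[0,0,0,0,1]]'
python3 - <<'E'
from h import *
s=r.get_state(); print(s['opening'],s['tool_pos'],toolyaw(),(toolyaw()+7.65)/360)
E
```

```text
clock: 44.9
tool_pos: [0.5142, 0.3395, 0.0377]
eef_rot: [1.0, -0.005, 0.001, -0.0]
contact_force: [-0.7, -0.4, 5.6]
opening: 0.155
clock: 45.7
tool_pos: [0.513, 0.3389, 0.2064]
eef_rot: [1.0, -0.005, -0.001, 0.0]
contact_force: [0.0, -1.0, -3.0]
opening: 0.151
0.1507320434892778 [0.51298146 0.33889528 0.20640697] -0.528231449880533 0.01978269041699852
```

```bash
python3 -m jog '[[0,0,0,0.01,1],[0,0,0,0.01,1],[0,0,0,0,1],[0,0,0,0,1]]'
python3 - <<'E'
from h import *
s=r.get_state(); print(s['opening'],s['tool_pos'],toolyaw(),tooldelta([.572,.108,.2]))
E
```

```text
clock: 46.1
tool_pos: [0.5128, 0.3387, 0.2054]
eef_rot: [0.998, -0.067, -0.001, 0.001]
contact_force: [0.7, -0.2, -2.3]
opening: 0.152
0.1515041197973518 [0.51284514 0.3387489  0.20539834] -7.644755885312322 [0.08933682 0.22081704 0.00567961]
```

```bash
python3 -m jog '[[0.007,0.018,0,0,1],[0.012,0.03,0,0,1],[0.012,0.03,0,0,1],[0.012,0.03,0,0,1],[0.012,0.03,0,0,1],[0.012,0.03,0,0,1],[0.012,0.028,0,0,1],[0.007,0.016,0,0,1],[0.0033,0.0088,0,0,1],[0,0,0,0,1],[0,0,0,0,1],[0,0,0,0,1]]'
python3 - <<'E'
from h import *
s=r.get_state(); print(s['opening'],s['tool_pos'],toolyaw(),tooldelta([.572,.108,.16]),s['contact_force'])
snap('wrist','w17.png');snap('scene','s17.png');check('t17.png')
E
```

```text
clock: 47.3
tool_pos: [0.572, 0.1104, 0.2067]
eef_rot: [0.998, -0.066, -0.0, -0.001]
contact_force: [-0.7, 0.4, -2.7]
opening: 0.159
0.15884996832674747 [0.57195614 0.11043963 0.20673505] -7.571823109847486 [0.00039955 0.00246947 0.04673179] [-0.65403526  0.43737379 -2.72262244]
blue 1 none
blue 2 none
blue 3 none
yellow 2 none
yellow 3 none
```

View pics/w17.png

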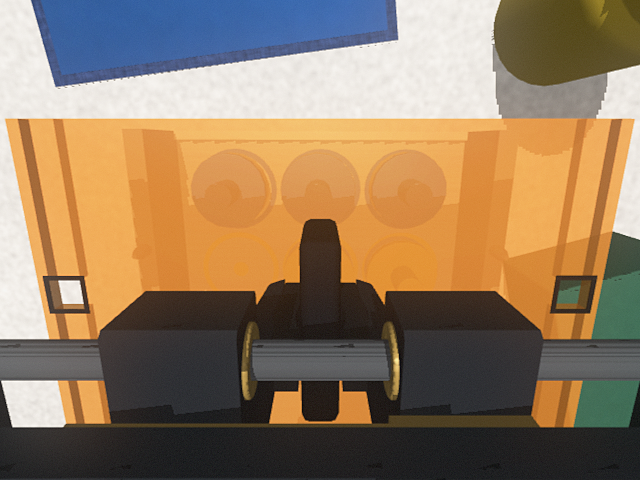

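View pics/s17.png

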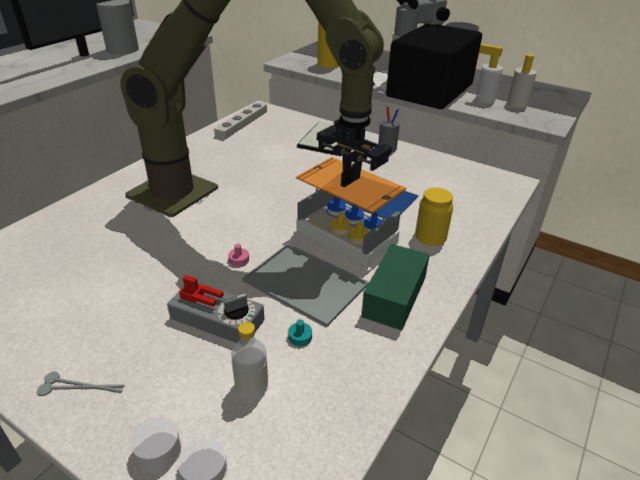

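The dishes look intact under the held cover. The holes at (66,295) and (573,295) match the original grip geometry. Descending to just above the pins.

```bash
python3 -m jog '[[0,0.0025,0.015,0.0003,1],[0,0,0.02,0,1],[0,0,0.012,0,1],[0,0,0.004,0,1],[0,0,0,0,1],[0,0,0,0,1]]'
python3 - <<'E'
from h import *
s=r.get_state(); print(s['opening'],s['tool_pos'],toolyaw(),tooldelta([.572,.108,.134]),s['contact_force'])
snap('wrist','w18.png')
E
```

```text
clock: 48.05
tool_pos: [0.5726, 0.1061, 0.1565]
eef_rot: [0.998, -0.068, 0.001, -0.0]
contact_force: [0.4, 0.2, -3.1]
opening: 0.151
0.1509219766932355 [0.57260471 0.1060972  0.15645562] -7.838464075180468 [-0.00088273 -0.0017924   0.0224555 ] [ 0.40862687  0.1804944  -3.09887748]
```

View pics/w18.png

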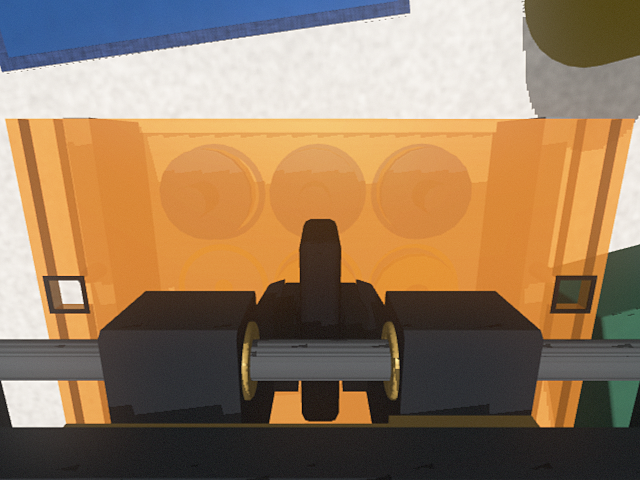

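```bash
python3 -m jog '[[-0.0007,-0.0013,0.003,-0.0002,1],[0,0,0.003,0,1],[0,0,0,0,1],[0,0,0,0,1]]'
python3 - <<'E'
from h import *
s=r.get_state(); print(tooldelta([.572,.1076,.134]),toolyaw(),s['contact_force'])
E
```

```text
clock: 48.5
tool_pos: [0.5716, 0.1073, 0.1499]
eef_rot: [0.998, -0.068, -0.0, -0.0]
contact_force: [0.5, -0.0, -2.4]
opening: 0.154
[ 0.00039524 -0.00035654  0.01589198] -7.777795835197552 [ 0.46244566 -0.01137211 -2.3563804 ]
```

```bash
python3 -m jog '[[0.0003,0,0.003,0,1],[0,0,0.003,0,1],[0,0,0.003,0,1],[0,0,0,0,1],[0,0,0,0,1]]'
```

```text
clock: 49.0
tool_pos: [0.5718, 0.1072, 0.1407]
eef_rot: [0.998, -0.068, -0.0, 0.0]
contact_force: [-0.4, 0.0, -3.5]
opening: 0.156
```

```bash
python3 -m jog '[[0,0,0.003,0,1],[0,0,0.002,0,1],[0,0,0,0,1],[0,0,0,0,1]]'
```

```text
clock: 49.4
tool_pos: [0.5719, 0.1072, 0.1358]
eef_rot: [0.998, -0.068, -0.0, -0.0]
contact_force: [-0.3, 0.4, -2.2]
opening: 0.155
```

Underside at about 99 mm and no resistance, so the pins are through. Continuing to contact.

```bash
python3 -m jog '[[0,0,0.0015,0,1],[0,0,0.0015,0,1],[0,0,0,0,1],[0,0,0,0,1]]'
```

```text
clock: 49.8
tool_pos: [0.572, 0.1073, 0.1338]
eef_rot: [0.998, -0.068, 0.0, -0.0]
contact_force: [-1.8, -0.5, 5.8]
opening: 0.156
```

```bash
python3 -m jog '[[0,0,0,0,0.6],[0,0,0,0,0.6],[0,0,0,0,0.6],[0,0,0,0,0.6],[0,0,0,0,0.6],[0,0,-0.02,0,0.6],[0,0,-0.04,0,0.6],[0,0,-0.04,0,0.6],[0,0,-0.02,0,0.6],[0,0,0,0,0.6],[0,0,0,0,0.6]]'
python3 - <<'E'
from h import *
snap('wrist','w19.png')
snap('scene','s19.png')
im=cv2.imread('pics/s19.png'); cv2.imwrite('pics/s19c.png',cv2.resize(im[130:290,270:430],None,fx=4,fy=3.7,interpolation=cv2.INTER_CUBIC))
E
```

```text
clock: 50.9
tool_pos: [0.5716, 0.1073, 0.2526]
eef_rot: [0.998, -0.068, -0.0, -0.0]
contact_force: [-0.2, -0.4, -0.7]
opening: 0.401
```

View pics/w19.png

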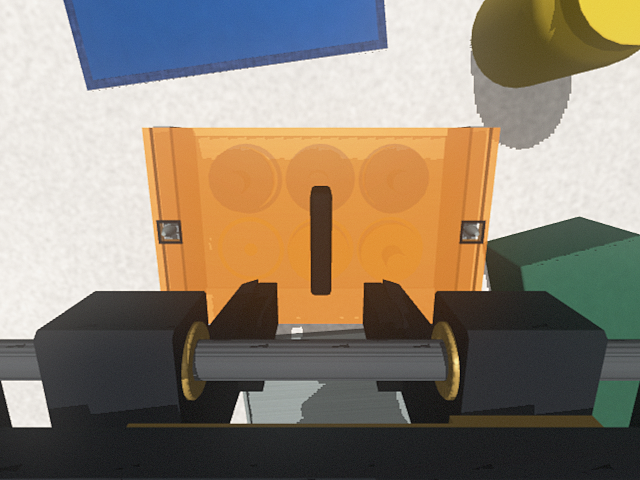

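View pics/s19c.png

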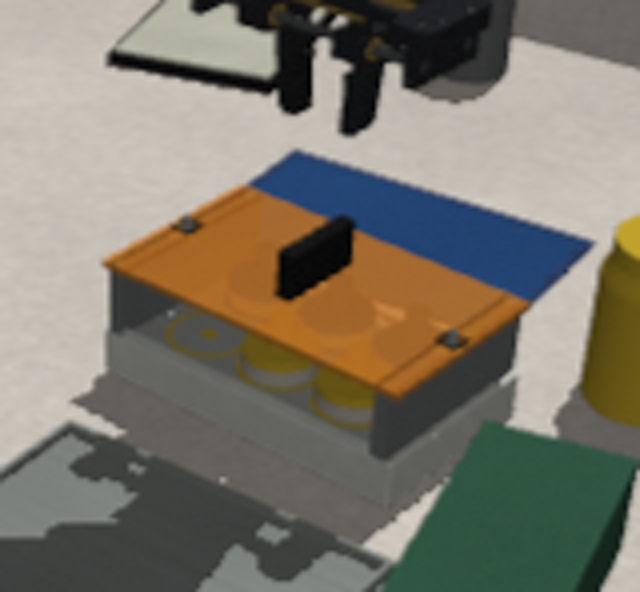

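The cover is seated: pins show in both holes at (169,232) and (472,232), and it lies flat on the cheeks in the scene view. The dishes under it are in place. Now the controller.

Run:
```python
from h import *
print(tooldelta([.54,-.30,.25]))
im=cv2.imread('pics/t14.png');cv2.imwrite('pics/ctl.png',cv2.resize(im[245:362,425:505],None,fx=5,fy=5,interpolation=cv2.INTER_CUBIC))
```

```text
[0.02442046 0.40756252 0.00175719]
```

View pics/ctl.png

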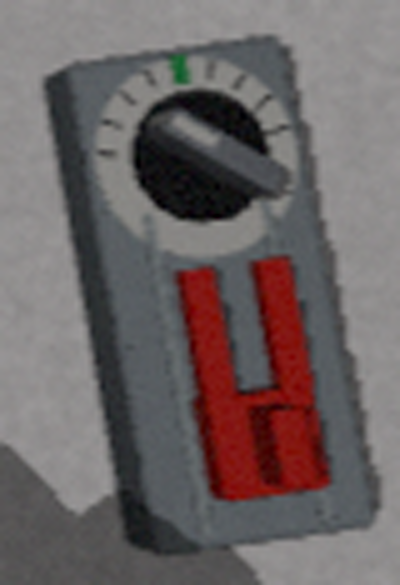

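```bash
python3 -m jog '[[0.001,0.02,0,0,0.3],[0.003,0.045,0,0,0.3],[0.003,0.045,0,0,0.3],[0.003,0.045,0,0,0.3],[0.003,0.045,0,0,0.3],[0.003,0.045,0,0,0.3],[0.003,0.045,0,0,0.3],[0.003,0.045,0,0,0.3],[0.0024,0.045,0,0,0.3],[0,0.0276,0,0,0.3],[0,0,0,0,0.3],[0,0,0,0,0.3],[0,0,0,0,0.3]]'
python3 - <<'E'
from h import *
snap('wrist','w20.png')
s=r.get_state();print(s['q'],toolyaw(),s['tool_pos'])
E
```

```text
clock: 52.3
tool_pos: [0.5412, -0.2977, 0.2519]
eef_rot: [0.998, -0.067, -0.001, -0.001]
contact_force: [-0.4, 0.4, -0.6]
opening: 0.697
[ 0.40164213  0.68303708  0.04859793  1.60046056 -0.04243355  0.86074359
  0.33427263] -7.608744221527541 [ 0.54137792 -0.29760196  0.25217278]
```

View pics/w20.png

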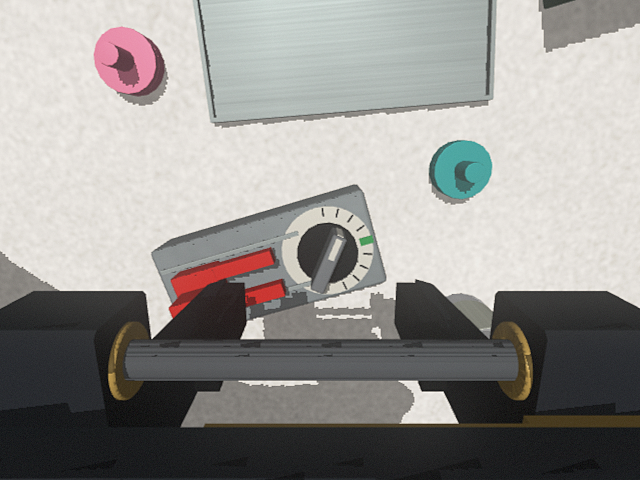

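Run:
```python
from h import *
im=cv2.imread('pics/w20.png'); cv2.imwrite('pics/w20c.png',cv2.resize(im[180:320,150:400],None,fx=3.2,fy=3.2,interpolation=cv2.INTER_CUBIC))
h=cv2.cvtColor(im,cv2.COLOR_BGR2HSV); m=(h[...,0]>55)&(h[...,0]<80)&(h[...,1]>120)&(h[...,2]>60); m[:,:340]=0;m[:220]=0;m[260:]=0;m[:,390:]=0
print('green',np.argwhere(m).mean(0)[::-1],m.sum())
```

```text
green [365.98717949 240.01282051] 78
```

View pics/w20c.png

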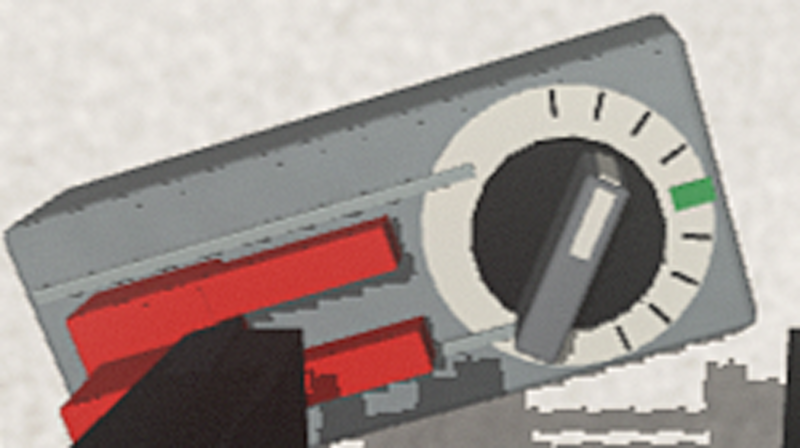

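Run:
```python
from h import *
# w20 was taken at the present pose
s=r.get_state();print(s['clock'])
d=unproj('wrist',[[327.5,250]],.05)[0]; g=unproj('wrist',[[366,240]],.05)[0]
a=unproj('wrist',[[340.3,236.9],[317.5,290.3]],.09); print('dial',d,'green',g,'bar',a,a.mean(0),np.linalg.norm(a[0]-a[1]))
ga=np.degrees(np.arctan2(*(g-d)[::-1])); ba=np.degrees(np.arctan2(*(a[0]-a[1])[::-1])); print('ctrl yaw from green',ga,'pointer',ba,'value',1.4-np.radians(ba-ga))
# box far top edge
e=unproj('wrist',[[150+40/3.2,180+290/3.2],[150+475/3.2,180+168/3.2]],.05);print('rail dir',np.degrees(np.arctan2(*(e[1]-e[0])[::-1])))
e=unproj('wrist',[[150+100/3.2,180+205/3.2],[150+660/3.2,180+42/3.2]],.05);print('edge dir',np.degrees(np.arctan2(*(e[1]-e[0])[::-1])),e)
```

```text
52.35
dial [ 0.54348795 -0.3287475 ] green [ 0.57860255 -0.32409867] bar [[ 0.55550593 -0.30789373]
 [ 0.5319016  -0.34971791]] [ 0.54370377 -0.32880582] 0.04802526676024212
ctrl yaw from green 7.541544299148294 pointer 60.56090649211062 value 0.4746375624254062
rail dir 8.416383856103055
edge dir 8.747185566562916 [[ 0.41487845 -0.30600462]
 [ 0.57455082 -0.28143672]]
```

Run:
```python
from h import *
ax=np.array([.5436,-.3288]); c=np.radians(8.5); Rm=np.array([[np.cos(c),np.sin(c)],[-np.sin(c),np.cos(c)]])
p=unproj('wrist',[[273.5,250],[285,292],[150+385/3.2,180+220/3.2],[150+425/3.2,180+320/3.2]],.074); print('prongs in ctrl frame (knob axis origin)',((p-ax)@Rm.T).round(4))
print('cap',unproj('top',[541,203],.17))
print(tooldelta([*ax,.16]),toolyaw(),(toolyaw()+29.4)/360)
```

```text
prongs in ctrl frame (knob axis origin) [[-0.0417  0.0193]
 [-0.0437 -0.019 ]
 [-0.0439  0.0211]
 [-0.0422 -0.0081]]
cap [[ 0.66774494 -0.43433321]]
[0.00643413 0.03080685 0.09210655] -7.608744221527541 0.060531266051312385
```

```bash
python3 -m jog '[[0.003,0.015,0.02,0,0.65],[0.0034,0.0158,0.03,0,0.65],[0,0,0.03,0.02,0.65],[0,0,0.012,0.02,0.65],[0,0,0,0.0205,0.65],[0,0,0,0,0.65],[0,0,0,0,0.65],[0,0,0,0,0.65]]' 30
python3 - <<'E'
from h import *
snap('wrist','w21.png')
s=r.get_state();print(toolyaw(),s['tool_pos'],tooldelta([.5436,-.3288,.085]),s['opening'])
E
```

```text
clock: 53.15
tool_pos: [0.5436, -0.3307, 0.1614]
eef_rot: [0.967, -0.254, 0.0, -0.0]
contact_force: [0.1, -0.8, -0.1]
opening: 0.348
-29.422580575464814 [ 0.5435245  -0.33098571  0.16139957] [-0.00107565 -0.00190659  0.07639951] 0.3468771228015682
```

View pics/w21.png

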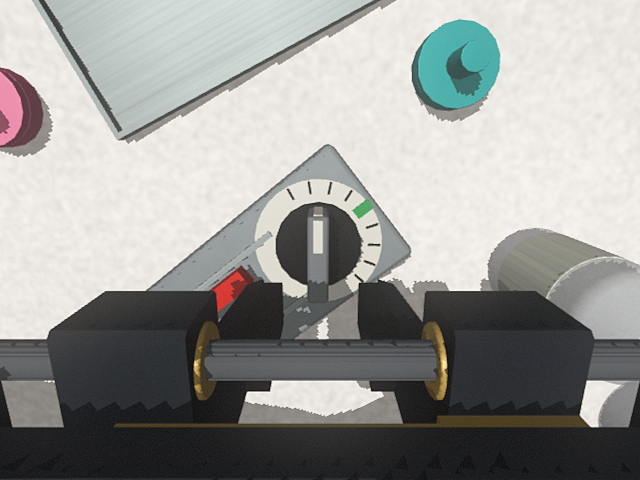

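The bar stands upright at (318,255) between the jaws, white end up and the green mark at (363,208). The bottle is off to the right. Descending and gripping.

```bash
python3 -m jog '[[-0.001,-0.002,0.025,0,0.65],[0,0,0.03,0,0.65],[0,0,0.015,0,0.65],[0,0,0.006,0,0.65],[0,0,0,0,0.65],[0,0,0,0,0.65]]'
```

```text
clock: 53.8
tool_pos: [0.5439, -0.3296, 0.0859]
eef_rot: [0.967, -0.255, 0.001, 0.0]
contact_force: [0.4, 1.6, -0.5]
opening: 0.352
```

```bash
python3 -m jog '[[0,0,0,0,1],[0,0,0,0,1],[0,0,0,0,1],[0,0,0,0,1],[0,0,0,0,1],[0,0,0,0,1]]' 30
python3 - <<'E'
from h import *
s=r.get_state();print(toolyaw(),(toolyaw()+81.5)/360,s['q'])
E
```

```text
clock: 54.4
tool_pos: [0.5432, -0.3291, 0.0856]
eef_rot: [0.967, -0.255, 0.0, -0.0]
contact_force: [-0.8, 1.2, 5.7]
opening: 0.136
-29.562697461208636 0.144270284829976 [ 0.40976205  0.93230571  0.1155337   1.65956184 -0.17556003  0.55958356
  0.11203627]
```

```bash
python3 -m jog '[[0,0,0,0.015,1],[0,0,0,0.02,1],[0,0,0,0.02,1],[0,0,0,0.02,1],[0,0,0,0.02,1],[0,0,0,0.02,1],[0,0,0,0.02,1],[0,0,0,0.0093,1],[0,0,0,0,1],[0,0,0,0,1],[0,0,0,0,1]]'
python3 - <<'E'
from h import *
print(toolyaw(),r.get_state()['moment'])
E
```

```text
clock: 55.5
tool_pos: [0.5434, -0.3294, 0.0857]
eef_rot: [0.758, -0.653, 0.0, -0.0]
contact_force: [-0.8, 1.3, 5.8]
opening: 0.133
-81.50859898670522 [ 0.1266412   0.38475722 -0.10477142]
```

```bash
python3 -m jog '[[0,0,0,0,0.65],[0,0,0,0,0.65],[0,0,0,0,0.65],[0,0,0,0,0.65],[0,0,-0.02,0,0.65],[0,0,-0.04,0,0.65],[0,0,-0.04,0,0.65],[0,0,-0.03,0,0.65],[0,0,-0.01,0,0.65],[0,0,0,0,0.65],[0,0,0,0,0.65]]'
python3 - <<'E'
from h import *
snap('wrist','w22.png');snap('top','t22.png')
im=cv2.imread('pics/t22.png');cv2.imwrite('pics/ctl2.png',cv2.resize(im[245:362,425:505],None,fx=5,fy=5,interpolation=cv2.INTER_CUBIC))
s=r.get_state();print(toolyaw(),s['tool_pos'])
E
```

```text
clock: 56.6
tool_pos: [0.5427, -0.3283, 0.2234]
eef_rot: [0.758, -0.653, -0.001, -0.0]
contact_force: [-0.5, 0.4, 0.4]
opening: 0.352
-81.49397328903713 [ 0.54242272 -0.32819423  0.222893  ]
```

View pics/w22.png

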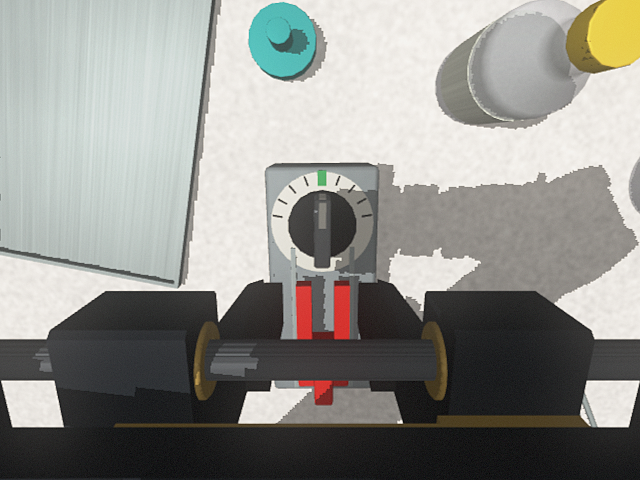

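View pics/ctl2.png

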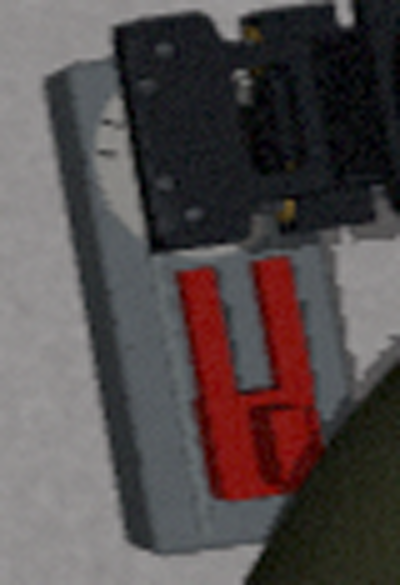

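The pointer (322,203) lines up with the green mark (322,178). I check the angle numerically.

Run:
```python
from h import *
im=cv2.imread('pics/w22.png'); cv2.imwrite('pics/w22c.png',cv2.resize(im[155:295,255:395],None,fx=4.2,fy=4.2,interpolation=cv2.INTER_CUBIC))
A=lambda a,b:np.degrees(np.arctan2(*(a-b)[::-1]))
e=unproj('wrist',[[265,167],[274,385]],.05);print('left box edge',A(e[0],e[1]))
e=unproj('wrist',[[322,178],[322,222]],.05);print('green-dial',A(e[0],e[1]))
```

```text
left box edge 8.76648749419799
green-dial 8.566783182773529
```

View pics/w22c.png

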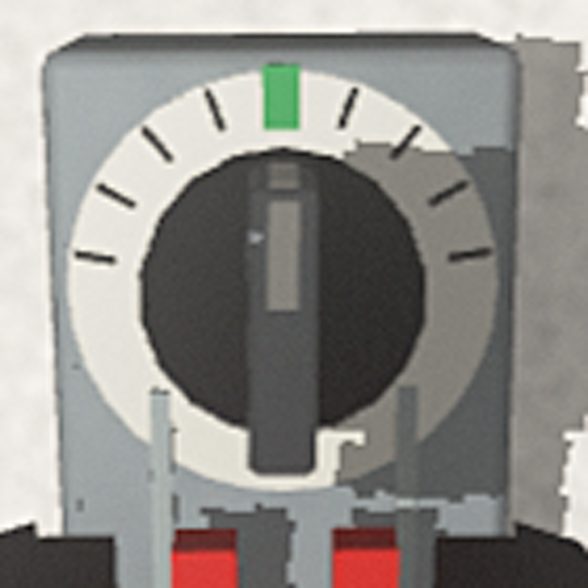

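The pointer is on the green mark: the bar is parallel to the box edges within about 1°. Now I back off over the lock to see its grip ridge.

```bash
python3 -m jog '[[0,0.03,0,0,0.5],[0,0.04,0,0,0.5],[0,0.03,0,0,0.5],[0,0,0,0,0.5],[0,0,0,0,0.5],[0,0,0,0,0.5]]'
python3 - <<'E'
from h import *
im=snap('wrist','w23.png')
s=r.get_state();print(toolyaw(),s['tool_pos'],s['q'])
E
```

```text
clock: 57.3
tool_pos: [0.4456, -0.3432, 0.2242]
eef_rot: [0.758, -0.652, -0.0, -0.0]
contact_force: [-1.1, -0.2, 0.3]
opening: 0.5
-81.37734259483865 [ 0.44573046 -0.3431687   0.22424507] [ 0.32250966  0.69026628  0.43446587  1.81217464 -0.41443802  0.73036576
 -0.43745729]
```

View pics/w23.png

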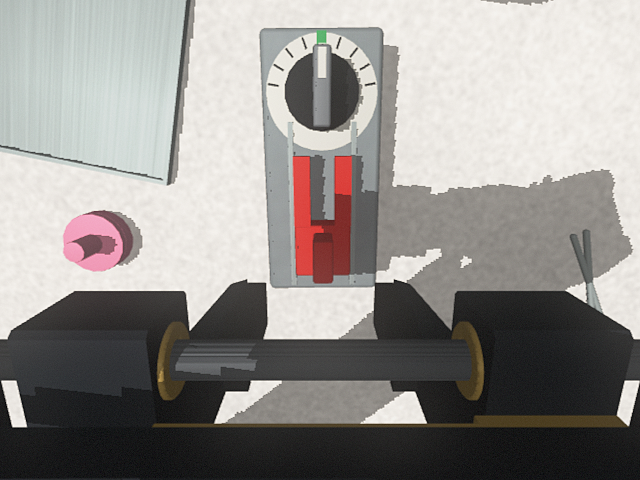

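Run:
```python
from h import *
im=cv2.imread('pics/w23.png'); cv2.imwrite('pics/w23c.png',cv2.resize(im[140:300,250:400],None,fx=3.7,fy=3.7,interpolation=cv2.INTER_CUBIC))
w=unproj('wrist',[[323,235],[324,252],[324,283]],.104);print(w,np.linalg.norm(w[0]-w[2]),np.linalg.norm(w[1]-w[2]))
```

```text
[[ 0.44941862 -0.34466806]
 [ 0.43785954 -0.34712268]
 [ 0.41587449 -0.35051064]] 0.034049147279536084 0.02224456661982901
```

View pics/w23c.png

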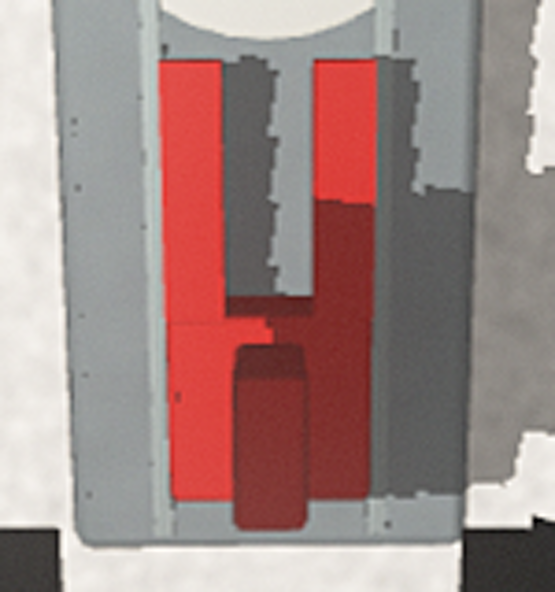

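Run:
```python
from h import *
w=unproj('wrist',[[323.2,242],[323.2,283],[323.2,262.5]],.104);print(w,np.linalg.norm(w[0]-w[1]))
print(tooldelta([*w[2],.098]), (toolyaw()+81.4)/360)
```

```text
[[ 0.44467069 -0.3455318 ]
 [ 0.41579216 -0.34996628]
 [ 0.43043876 -0.3477172 ]] 0.02921701460122786
[0.00227412 0.01584692 0.12623806] 6.293723655931653e-05
```

```bash
python3 -m jog '[[0.002,0.016,0.03,0,0.6],[0,0,0.04,0,0.6],[0,0,0.035,0,0.6],[0,0,0.015,0,0.6],[0,0,0.005,0,0.6],[0,0,0,0,0.6],[0,0,0,0,0.6]]' 30
python3 -m jog '[[0,0,0,0,1],[0,0,0,0,1],[0,0,0,0,1],[0,0,0,0,1],[0,0,0,0,1],[0,0,0,0,1]]'
python3 - <<'E'
from h import *
s=r.get_state();print(toolyaw(),s['tool_pos'])
E
```

```text
clock: 58.05
tool_pos: [0.4297, -0.3485, 0.1006]
eef_rot: [0.758, -0.653, 0.001, -0.0]
contact_force: [-0.1, -0.0, 0.2]
opening: 0.399
clock: 58.65
tool_pos: [0.429, -0.3475, 0.1005]
eef_rot: [0.758, -0.652, -0.0, -0.001]
contact_force: [-0.4, 3.0, 5.8]
opening: 0.158
-81.45760161752479 [ 0.4290166  -0.34747651  0.10049022]
```

```bash
python3 -m jog '[[0,-0.005,0,0,1],[0,-0.01,0,0,1],[0,-0.01,0,0,1],[0,-0.01,0,0,1],[0,0,0,0,1],[0,0,0,0,1]]'
```

```text
clock: 59.25
tool_pos: [0.4648, -0.3418, 0.1005]
eef_rot: [0.758, -0.652, 0.0, -0.001]
contact_force: [1.6, 3.8, 5.2]
opening: 0.156
```

```bash
python3 -m jog '[[0,-0.01,0,0,1],[0,-0.01,0,0,1],[0,-0.008,0,0,1],[0,-0.005,0,0,1],[0,-0.003,0,0,1],[0,0,0,0,1],[0,0,0,0,1]]'
python3 - <<'E'
from h import *
s=r.get_state();print(np.linalg.norm(s['tool_pos'][:2]-[.4290,-.3475]))
E
```

```text
clock: 59.95
tool_pos: [0.493, -0.3374, 0.1004]
eef_rot: [0.757, -0.654, -0.005, 0.002]
contact_force: [-11.3, 2.7, 14.4]
opening: 0.155
0.0647876132236487
```

It moved 65 mm and resistance rose to 11 N, which may be the stop. Release and look before judging.

```bash
python3 -m jog '[[0,0,0,0,0.6],[0,0,0,0,0.6],[0,0,0,0,0.6],[0,0,0,0,0.6],[0,0.0,-0.02,0,0.6],[0,0.01,-0.04,0,0.6],[0,0.02,-0.04,0,0.6],[0,0.01,-0.02,0,0.6],[0,0,0,0,0.6],[0,0,0,0,0.6],[0,0,0,0,0.6]]'
python3 - <<'E'
from h import *
im=snap('wrist','w24.png'); cv2.imwrite('pics/w24c.png',cv2.resize(im[20:300,240:400,::-1],None,fx=2.1,fy=2.1,interpolation=cv2.INTER_CUBIC))
s=r.get_state();print(toolyaw(),s['tool_pos'])
E
```

```text
clock: 61.05
tool_pos: [0.4599, -0.3426, 0.2186]
eef_rot: [0.758, -0.652, -0.001, -0.0]
contact_force: [0.5, -0.1, 0.1]
opening: 0.397
-81.42392027931226 [ 0.45977989 -0.34255927  0.21844289]
```

View pics/w24.png

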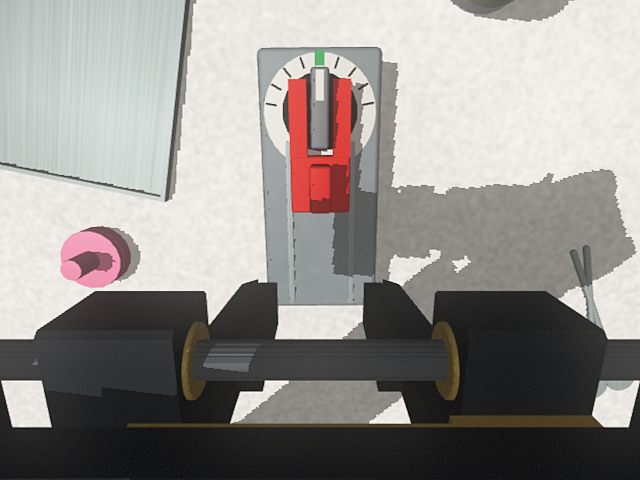

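View pics/w24c.png

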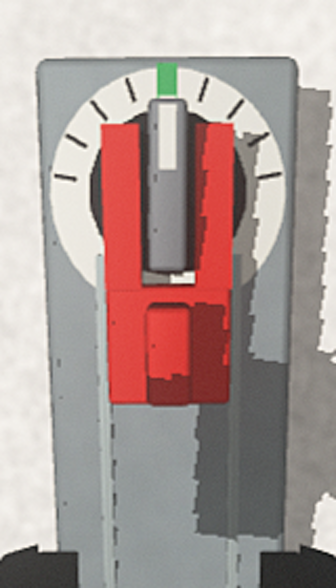

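Run:
```python
from h import *
from scipy.spatial.transform import Rotation as Ro
s=r.get_state(); c=r.get_calibration('wrist')
u=np.array([np.cos(np.radians(8.55)),np.sin(np.radians(8.55))])
d=np.array([.44573046,-.3431687,.22424507])-s['tool_pos']
c0=dict(c); c0['t']=c['t']-c['R']@d
for n,a,b,z in[('tipL',[302,156.2],[240+122/2.1,20+124/2.1],.074),('tipR',[343,156.2],[240+215/2.1,20+124/2.1],.074),('rear',[316,274.8],[312,20+405/2.1],.074),('green',[321.5,37],[319.5,57],.05),('boxrear',[320,287.5],[320,304],.05)]:
    A=unproj('wrist',a,z,c0)[0];B=unproj('wrist',b,z,c)[0]; print(n,((B-A)@u*1000).round(1),(B-A).round(4), 'from axis',((B-[.5434,-.329])@u*1000).round(1))
```

```text
tipL 64.0 [0.0632 0.0097] from axis 18.5
tipR 64.0 [0.0633 0.0095] from axis 18.5
rear 63.4 [0.0625 0.0106] from axis -71.1
green -0.2 [-0.0002 -0.0001] from axis 36.3
boxrear 1.6 [ 0.0018 -0.0012] from axis -153.0
```

The lock has moved about 64 mm, marginally past the 63 mm limit, so I'll regrip and push to find out whether this is the stop.

Run:
```python
from h import *
print(tooldelta([.4924,-.3380,.098]))
```

```text
[ 0.00059764 -0.03308342  0.12040133]
```

```bash
python3 -m jog '[[0.0005,-0.015,0.02,0,0.6],[0,-0.018,0.04,0,0.6],[0,0,0.04,0,0.6],[0,0,0.014,0,0.6],[0,0,0.005,0,0.6],[0,0,0,0,0.6],[0,0,0,0,1],[0,0,0,0,1],[0,0,0,0,1],[0,0,0,0,1],[0,0,0,0,1],[0,0,0,0,1]]' 50
python3 -m jog '[[0,-0.002,0,0,1],[0,-0.002,0,0,1],[0,0,0,0,1],[0,0,0,0,1]]'
```

```text
clock: 62.3
tool_pos: [0.4924, -0.3375, 0.102]
eef_rot: [0.758, -0.652, -0.001, -0.001]
contact_force: [-1.2, 3.5, 6.3]
opening: 0.154
clock: 62.7
tool_pos: [0.4925, -0.3375, 0.102]
eef_rot: [0.757, -0.653, -0.003, 0.0]
contact_force: [-9.8, 4.0, 11.0]
opening: 0.153
```

```bash
python3 -m jog '[[0,-0.003,0,0,1],[0,-0.003,0,0,1],[0,0,0,0,1],[0,0,0,0,1]]'
```

```text
clock: 63.1
tool_pos: [0.4928, -0.3375, 0.102]
eef_rot: [0.756, -0.654, -0.007, 0.003]
contact_force: [-18.8, 3.8, 17.0]
opening: 0.154
```

Hard stop at 19 N with 0.3 mm of motion. To rule out a side jam from my grip, I release and push straight from behind with shut fingers.

```bash
python3 -m jog '[[0,0.005,0,0,1],[0,0.005,0,0,1],[0,0,0,0,0.6],[0,0,0,0,0.6],[0,0,0,0,0.6],[0,0,0,0,0.6],[0,0,-0.03,0,0.6],[0,0.02,-0.03,0,1],[0,0.03,0,0,1],[0,0,0,0,1],[0,0,0,0,1],[0,0,0,0,1],[0,0,0.03,0,1],[0,0,0.028,0,1],[0,0,0,0,1],[0,0,0,0,1]]'
python3 - <<'E'
from h import *
s=r.get_state();print(tooldelta([.4924,-.3380,.102]),s['opening'])
E
```

```text
clock: 64.7
tool_pos: [0.4432, -0.3463, 0.1026]
eef_rot: [0.758, -0.652, -0.0, -0.0]
contact_force: [-0.5, 0.2, 0.6]
opening: 0.005
[-0.00089746 -0.04988486  0.00055585] 0.004581302551454973
```

```bash
python3 -m jog '[[-0.0008,-0.01,0,0,1],[0,-0.01,0,0,1],[0,-0.004,0,0,1],[0,-0.003,0,0,1],[0,0,0,0,1],[0,0,0,0,1]]'
```

```text
clock: 65.3
tool_pos: [0.4695, -0.3416, 0.103]
eef_rot: [0.758, -0.653, 0.0, -0.0]
contact_force: [0.6, 0.2, 0.9]
opening: 0.005
```

```bash
python3 -m jog '[[0,-0.003,0,0,1],[0,-0.003,0,0,1],[0,0,0,0,1],[0,0,0,0,1]]'
```

```text
clock: 65.7
tool_pos: [0.4701, -0.3416, 0.1029]
eef_rot: [0.756, -0.654, -0.003, 0.002]
contact_force: [-8.9, 0.2, 6.1]
opening: 0.006
```

```bash
python3 -m jog '[[0,-0.003,0,0,1],[0,-0.002,0,0,1],[0,0,0,0,1],[0,0,0,0,1]]'
```

```text
clock: 66.1
tool_pos: [0.4703, -0.3415, 0.1029]
eef_rot: [0.756, -0.655, -0.006, 0.004]
contact_force: [-17.4, 0.3, 12.2]
opening: 0.007
```

It's a rigid stop again with no side load, and a gap is still visible between fork and bar, so the lock is home; it must have started a few mm in. Retreat and do final checks.

```bash
python3 -m jog '[[0,0.006,0,0,1],[0,0.015,0,0,1],[0,0.01,-0.03,0,0.6],[0,0,-0.04,0,0.6],[0,0,-0.04,0,0.6],[0,0,-0.02,0,0.6],[0,0,0,0,0.6],[0,0,0,0,0.6],[0,0,0,0,0.6]]'
python3 - <<'E'
from h import *
im=snap('wrist','w25.png'); cv2.imwrite('pics/w25c.png',cv2.resize(im[20:300,240:400,::-1],None,fx=2.1,fy=2.1,interpolation=cv2.INTER_CUBIC))
im=snap('top','t25.png'); im2=snap('scene','s25.png'); cv2.imwrite('pics/s25c.png',cv2.resize(im2[150:280,280:420,::-1],None,fx=4.5,fy=4.5,interpolation=cv2.INTER_CUBIC))
E
```

```text
clock: 67.0
tool_pos: [0.4491, -0.3441, 0.2316]
eef_rot: [0.758, -0.653, -0.001, -0.0]
contact_force: [-0.6, -0.3, 0.0]
opening: 0.399
```

View pics/w25c.png

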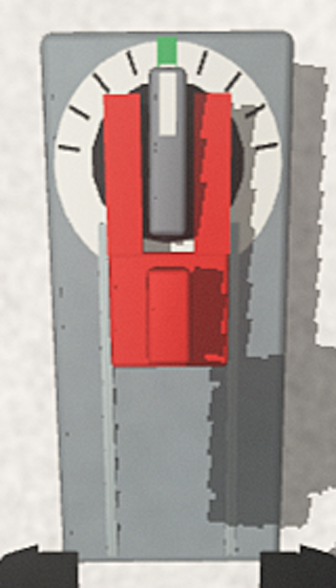

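View pics/t25.png

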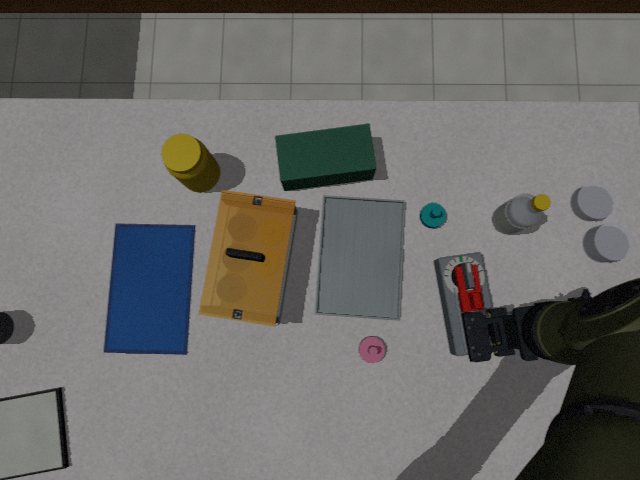

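View pics/s25c.png

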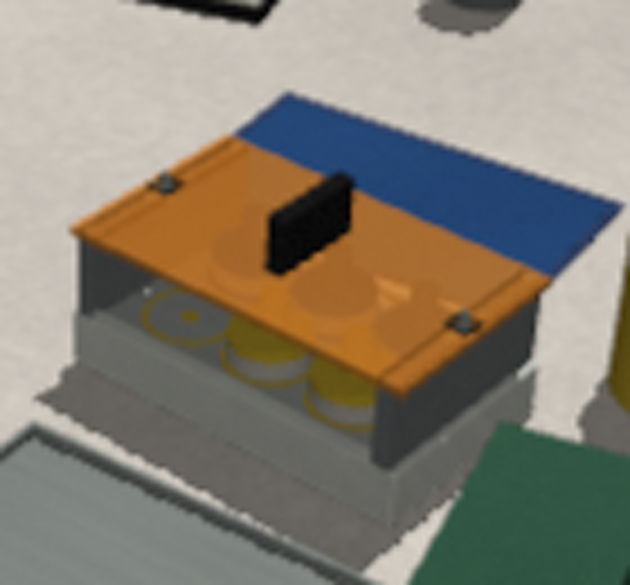

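Run:
```python
from h import *
a=cv2.imread('pics/s19.png').astype(int)[150:285,290:410];b=cv2.imread('pics/s25.png').astype(int)[150:285,290:410]
d=np.abs(a-b).max(2); m=d>35; print(m.sum(), np.argwhere(m).mean(0) if m.any() else '')
cv2.imwrite('pics/cmp.png',cv2.resize(np.hstack([a,b]).astype(np.uint8),None,fx=3.3,fy=3.3,interpolation=cv2.INTER_CUBIC))
t=cv2.imread('pics/t25.png')[185:330,190:305]; cv2.imwrite('pics/t25c.png',cv2.convertScaleAbs(cv2.resize(t,None,fx=5,fy=4,interpolation=cv2.INTER_CUBIC),alpha=1.6))
# cover
im=cv2.cvtColor(cv2.imread('pics/t25.png'),cv2.COLOR_BGR2HSV);H,S=im[...,0],im[...,1]; box=np.zeros(H.shape,bool); box[180:340,190:305]=1
m=cv2.morphologyEx(((H>8)&(H<25)&(S>120)&box).astype(np.uint8),cv2.MORPH_CLOSE,np.ones((7,7))); print(rectfit('top',m,.102))
```

```text
1512 [98.72222222 32.09656085]
((572.147705078125, 106.93379211425781), (150.54391479492188, 248.82659912109375), 81.9802474975586)
```

View pics/cmp.png

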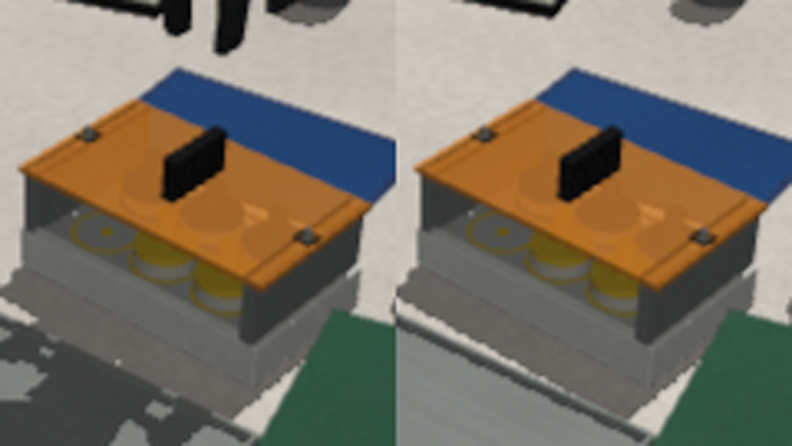

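View pics/t25c.png

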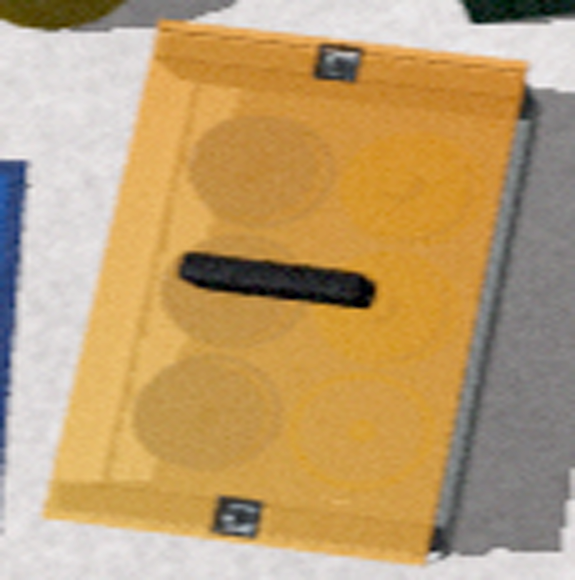

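Nothing has moved under the cover, since the only differences between the pictures are arm shadows on the tray. The bystanders are at their starting pixels. Handing in.

Run:
```python
from h import *
print(r.finish_job()); s=r.get_state(); print(s['clock'],s['contact_force'])
```

```text
the job is handed in; nothing more can be done
None
the job is handed in; nothing more can be done
```

I carried out the whole job in order and handed it in at about 67 s. No verdict was reported, so everything below rests on my own camera checks.

- **Cover off and back on:** I laid the cover flat on the mat, then seated it again on both pins. It now lies within about 1 mm of its starting position, with a pin showing in each hole.
- **Dishes:** The tray held three blue and two yellow dishes. All five stood within about 3 mm of their marks in the last top-camera fit before the cover went back on. Pictures through the cover afterwards show them unmoved.
- **Knob:** I turned it to the green mark before sliding the lock. The bar was parallel to the box edges within about 1°, and the pointer still stood at the mark after the lock went in.
- **Bystanders:** The bottle, tub, carton and the pink and turquoise look-alikes were not moved. The gripper was open and clear of everything at the end.

**Problems and disagreements:**
- **First grip:** My first grip on the cover closed too late and missed, so I repeated it. The cover had not moved.
- **Lock travel:** I measured about 64 mm against the stated 70 mm, and the limit is 63 mm. Pushing at 17–19 N, both gripped and from behind with shut fingers, moved it no further. I took that as its stop, meaning it started a few millimetres in.

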